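Refit the filter and hold the dust extractor's cover shut

TASK

Stand the spare filter cartridge upright on the vacant orange-ringed outlet in the dust extractor's chamber, so that the three filters make one neat row, and let go of it. Then turn the quarter-turn fastener on the chamber's rim until its bar lines up with the red marks, and so with the slot in the cover, and swing the cover down over it. Finish while still pressing the cover down flush against its springy seal with a firm, steady push, and keep holding it there so that I can lock it; leave the other filters and everything else on the bench where they are.

Things in the scene. Friction and masses are not known exactly. Their poses are not given: they have to be found in the camera images.
- extractor: bench dust extractor, a fixed white steel box with a teal band. Origin: on the bench under the middle of its filter chamber; x along the row of filters, y to the hinge side, z up. Housing x -150..150, y -118..150 mm, top face 140 mm up. Chamber: open well x -97..97, y -39..39 mm, floor 40 mm up; three filter places at x = -62, 0, 62 mm, y = 0. All mm below are in this frame.
- seal_strip (a point): top middle of the sprung rubber seal strip on the chamber's rim: 212 mm along x, 8 mm wide, at y = -48, 10 mm proud of the top face. It gives way downward under the cover over its last 0.08 rad: let go, the cover springs back to about 0.04 rad; about 10 N downward at cover_press brings it flush.
- cover (a joint): hinged grey-teal cover, sheet 250 x 168 x 5 mm. Rad: 0 = flush, level, its underside 142 mm above the bench; grows as the free edge swings up and over to +y; pi/2 upright; 2.1 stop; starts open at 1.85 to 2.05. The hinge is stiff and stays at any angle (some 3 N at the free edge moves it). If the fastener's bar is not lined up the cover lands on it and stops near 0.18.
- cover_hinge (a point): middle of the cover's hinge line, which runs along x at y = 60, z = 142 mm. At cover angle a the underside runs from here towards (y, z) = (-cos a, sin a), 168 mm to the free edge; the 5 mm of sheet lie on the outer side, which looks to (y, z) = (sin a, cos a).
- cover_press (a point): the place to press: on the cover's outer face, midway along it, 95 mm from the hinge line; moves with the cover. When shut it is at x = 0, y = -35, z = 147 mm.
- cover_slot (a point): middle of the slot through the cover, 44 mm along x, 20 mm across, 145 mm from the hinge line; moves with the cover.
- fastener (a joint): quarter-turn fastener, a steel T-shaped turn button on the chamber's rim. Rad: angle of its bar to the extractor's x, anticlockwise from above; 0 = along x, in line with the two red marks beside it and the cover's slot; starts across at 0.9 to 1.45. Turns from -0.6 to 1.7 without a click and stays where left (0.06 N m friction).
- fastener_grip (a point): centre of the fastener's bar, 36 mm long, 11 mm wide, 16 mm high, on a 10 mm thick stem; at x = 0, y = -84, z = 158 mm (underside 10 mm, top 26 mm above the housing's top face). The point's x axis runs along the bar and turns with it.
- spare_center (a point): the spare filter cartridge, loose, standing upright on the bench, centre half-way up its 96 mm. Round, ivory pleats between two blue end caps, 52 mm in diameter and 70 mm high, with a round blue pull knob on top, 20 mm in diameter and 26 mm high (the knob's middle is 35 mm above this point, its top 48 mm above). About 0.18 kg.
- outlet_seat (a point): centre of the vacant outlet on the chamber floor, an orange ring 44 mm across with a dark hole, at the height the filter's foot rests on (40 mm above the bench). It may be any of the three places.
- filter_a_center (a point): a filter already in the row, same make as the spare, half-way up its 96 mm
- filter_b_center (a point): the other filter already in the row, same make, half-way up its 96 mm
- case_pan: red open case pan with two plaster casts and a slip of paper, 150 x 110 mm, 110 mm high at the paper; origin under its centre. Leave alone.
- cast: loose ivory plaster cast of a jaw, 52 x 62 x 33 mm; origin under its centre. Leave alone.
- bottle: clear plastic bottle, 56 mm in diameter, 150 mm high; origin under its centre. Leave alone.
- wax_knife: wax knife with a dark wooden handle lying on the bench, about 150 mm long, 10 mm thick, along its x; origin near its middle. Leave alone.
- mixing_bowl: small black rubber mixing bowl, 70 mm wide, 35 mm high; origin under its centre. Leave alone.

How it is judged:
By the outcome, as a careful person would: the job done as asked, in the order asked, and still so for the second after the job is handed in, while the arm keeps its last pose, push and grip.
It also fails if it takes over 69 s, if anything falls off the work surface, if the arm or the gripper's body presses on something with over 40 N, if the wrist force passes 120 N, or if a joint passes its speed limit or range.

ROBOT

A 7-joint arm with a two-finger parallel gripper is mounted at the origin on the work surface. World frame = base frame: x ahead of the robot, y to its left, z up, the work surface at z = 0. Lengths are in mm, angles in rad, forces in N, time in s.
With the tool pointing down it reaches from about 400 to 850 mm from the base axis. Payload 10.4 kg.
Tool frame: the origin (TCP) lies between the finger pads; the fingertips stand 17 mm ahead of it and the grasp point (between the pads) lies 2 mm behind it; z points along the fingers, y is the direction in which the jaws open and shut (so a half turn about z gives the same grasp; the last joint's range is limited). The gripper opens to 87 mm and grips with 3 to 60 N. Pads are 19 mm wide; open, the fingers measure 117 mm over their backs; the gripper's body (75 mm by 190 mm) begins 51 mm behind the grasp point.
Start: joints at [-1.123, 0.332, -0.065, 1.46, 0.022, 1.35, -0.088], TCP at [283.491, 557.034, 201.676] pointing down, gripper open.
Joint ranges: [-2.6, 2.6], [-0.5, 2.12], [-1.47, 1.34], [0.16, 2.42], [-1.27, 4.41], [0.06, 2.06], [-2.6, 2.6]. Speed limits (rad/s): [2.22, 2.22, 2.79, 2.79, 3.14, 3.14, 3.14].

INTERFACE

Orientations are given as a rotation vector (axis times angle).
In Python, from cell import env gives the robot as it stands.
- The arm moves only by the tool jog_arm, never from a script. Its argument "increments" is a list of rows, each an object of numbers: "dx", "dy", "dz": the shift along the tool's x, y, z in cm; "wx", "wy", "wz": the turn, a rotation vector about the tool's x, y, z in degrees; "grip": the finger opening in cm, from 0 to 8.7. In form: [{"dx": .., "dy": .., "dz": .., "wx": .., "wy": .., "wz": .., "grip": ..}, ...]. A call has 1 to 12 rows; each row shifts and turns the pose as measured when the row begins, along the tool's axes as they then stand; what a row does not reach is not made up. A row lasts 1/8 s, in which the tool goes at most 62.5 mm and 10.7 degrees, less where a joint would pass 70% of its speed; a pose out of reach is approached as far as the arm can. A call is refused whole if a number of a shift passes 6.25 or a number of a turn 10.7, either way. A call with a gripper value outside its range is refused whole. The fingers move at their own pace and stop on an object; "force" is the grip in N (left out, the last holds). Time passes only in rows, so rows that do not move let the fingers close. It gives the time, the measured TCP pose, the force and the opening at its end, in the units of the state.
- env.get_state(): the state, without advancing time (a new reading comes with each control period).
- env.grab_frame(name): name is "scene" or "top" or "wrist"; returns a dict with "image" (480x640x3 uint8, red, green, blue), "intrinsics" (3x3 intrinsics, pixels), "dist" ([k1, k2, p1, p2, k3] as OpenCV has them; the pictures are not rectified), "origin" and "orientation" of the camera in the world. Camera axes: x right, y down, z forward; pixel columns grow to the right and rows downward; lengths in mm; the calibration is good to about 2 mm. A picture is of the moment at which its call begins. There is no depth.
- env.finish_job(): hands the job in, once; it reports no verdict.
The state is a dict: "t": time; "q": joint angles; "qvel": joint speeds; "tau": joint torques, N m; "eef_pos": TCP position; "orientation": TCP orientation; "wrist_force": force on the tool from outside, world axes, zero at the start; "ft_torque": the same for the moment, N m; "grip_width": finger opening in mm.
Only numpy, scipy, OpenCV 4.12 (cv2) and the standard library are available. Lean on these libraries where they do the work, as an engineer would, in place of code of your own. Each camera call takes 0.05 s, during which the arm holds its last target. There are 200 camera calls.

## Working session

There is one attempt and no reset: what is moved stays moved. The work goes in short steps, Python scripts to look and compute and a tool call to move; the robot and the scene stay as the last step left them, time stands still between calls to the robot, and variables do not carry over. Pictures are saved under pics/ and viewed, about 8 in all and at most 12, crops included, and the job is handed in when it is done.

Besides the shell and the picture viewer there is one more tool, called after "Request:" by a JSON object that holds its "op" and its "data", one argument or row to a line. jog_arm: Moves the arm, as the interface text tells. Its arguments: {"type":"object","properties":{"increments":{"type":"array","items":{"type":"object","properties":{"dx":{"type":"number"},"dy":{"type":"number"},"dz":{"type":"number"},"wx":{"type":"number"},"wy":{"type":"number"},"wz":{"type":"number"},"grip":{"type":"number"}}}},"force":{"type":"number"}},"required":["increments"]}

```bash
ls; mkdir -p pics; python3 - <<'E'
from cell import env
import cv2,numpy as np
print(env.get_state())
ims=[]
for n in("scene","top","wrist"):
    f=env.grab_frame(n); np.savez(f"pics/{n}0.npz",**f)
    cv2.imwrite(f"pics/{n}0.png",f["image"][:,:,::-1]); print(n,f["intrinsics"],f["dist"],f["origin"],f["orientation"])
E
```

```text
pics
{'t': 0.0, 'q': array([-1.12257107,  0.3328483 , -0.06468577,  1.46093075,  0.02161005,
        1.34989209, -0.08849643]), 'qvel': array([-1.76766648e-04,  9.40510358e-05,  1.84427368e-03,  1.20379151e-03,
        1.43533321e-03, -3.39528374e-04,  4.51627577e-04]), 'tau': array([ 6.31502407e-04, -6.23255324e+01,  2.52420281e-02, -3.89897060e+01,
       -6.11464237e-02,  3.99174623e-02,  1.18601570e-04]), 'eef_pos': array([283.34557792, 556.62390277, 200.8736934 ]), 'orientation': array([-7.32680997e-01, -3.05470708e+00,  2.13735155e-03]), 'wrist_force': array([-0.18839782, -0.39626166, -0.41587993]), 'ft_torque': array([-0.00988686,  0.01360573,  0.03016066]), 'grip_width': 87.15984557883023}
scene [[448.49236646   0.         321.36164928]
 [  0.         448.49236646 235.99323554]
 [  0.           0.           1.        ]] [-0.06302462  0.          0.          0.          0.        ] [ 881.36316437  572.25994631 1090.60557423] [-0.85076187 -2.70645785  0.88489645]
top [[610.9833825   0.        327.3983085]
 [  0.        610.9833825 239.1090566]
 [  0.          0.          1.       ]] [-0.17468845  0.          0.          0.          0.        ] [ 4.06293589e+02 -4.75385257e-01  1.58957860e+03] [-2.20317301  2.17906809 -0.04286348]
wrist [[394.2827486    0.         321.38447902]
 [  0.         394.2827486  246.48037781]
 [  0.           0.           1.        ]] [-0.026268  0.        0.        0.        0.      ] [214.43773916 592.26269749 383.81852863] [2.46191633 1.50947185 0.21858623]
```

View pics/top0.png

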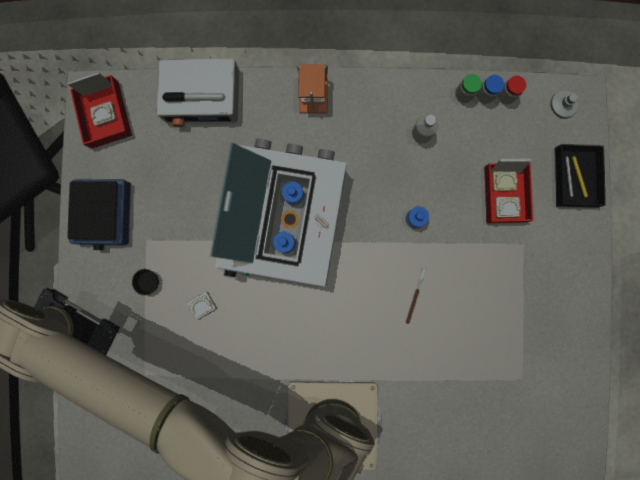

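View pics/scene0.png

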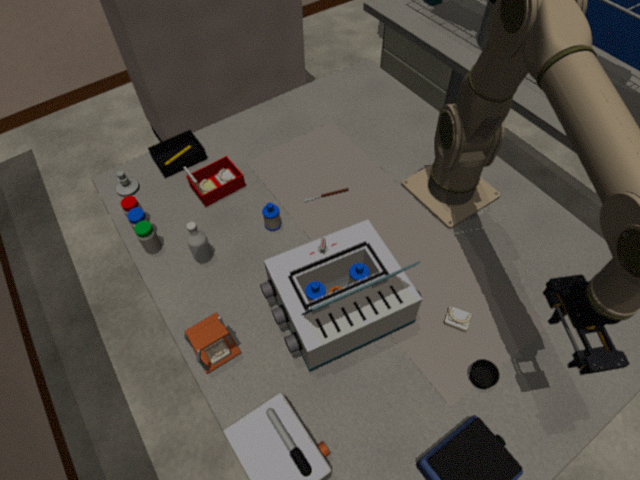

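```bash
cat > h.py <<'E'
import numpy as np,cv2
from scipy.spatial.transform import Rotation as R
def ray(f,px):
    n=cv2.undistortPoints(np.array(px,float).reshape(-1,1,2),f["intrinsics"],f["dist"]).reshape(-1,2)
    return np.c_[n,np.ones(len(n))]@R.from_rotvec(f["orientation"]).as_matrix().T
def plane(f,px,z):
    d=ray(f,px); o=np.asarray(f["origin"]); return o+d*((z-o[2])/d[:,2])[:,None]
def proj(f,P):
    r=R.from_rotvec(f["orientation"]).as_matrix().T
    return cv2.projectPoints(np.array(P,float).reshape(-1,1,3),cv2.Rodrigues(r)[0],-r@f["origin"],f["intrinsics"],f["dist"])[0].reshape(-1,2)
def blobs(m,amin):
    n,_,s,c=cv2.connectedComponentsWithStats(m.astype(np.uint8))
    return [(tuple(c[i].round(1)),s[i].tolist()) for i in range(1,n) if s[i,4]>=amin]
def hsv(f): return cv2.cvtColor(np.ascontiguousarray(f["image"]),cv2.COLOR_RGB2HSV)
E
python3 - <<'E'
from h import *
f=dict(np.load("pics/top0.npz")); g=dict(np.load("pics/scene0.npz"))
for n,F in(("top",f),("scene",g)):
    H=hsv(F); h,s,v=H[...,0],H[...,1],H[...,2]
    print(n,"blue",blobs((h>100)&(h<120)&(s>150)&(v>60),30))
    print("red",blobs(((h<6)|(h>174))&(s>90)&(v>90),4))
    print("orange",blobs((h>8)&(h<20)&(s>150)&(v>90),8))
    if n=="top":
        w=((s<30)&(v>140)).astype(np.uint8); w[:130]=0;w[300:]=0
        w=cv2.morphologyEx(w,cv2.MORPH_OPEN,np.ones((3,3)))
        print(blobs(w,200))
        for r in range(170,286,15):
            c=np.where(w[r,300:400])[0]; print(r,c.max()+300 if len(c) else None, end=' ')
a=f["image"][130:300,200:450];cv2.imwrite("pics/c.png",cv2.resize(a,None,fx=3.2,fy=3.2,interpolation=2)[:,:,::-1])
E
```

```text
top blue [((np.float64(494.3), np.float64(83.8)), [485, 75, 19, 19, 263]), ((np.float64(291.9), np.float64(191.7)), [282, 182, 21, 21, 331]), ((np.float64(418.2), np.float64(216.4)), [409, 207, 19, 20, 304]), ((np.float64(283.3), np.float64(241.8)), [273, 232, 21, 21, 335])]
red [((np.float64(101.0), np.float64(116.2)), [70, 75, 55, 70, 1048]), ((np.float64(516.7), np.float64(84.0)), [508, 75, 18, 19, 265]), ((np.float64(510.7), np.float64(197.3)), [489, 163, 44, 59, 852])]
orange [((np.float64(289.2), np.float64(218.7)), [282, 211, 16, 16, 88])]
[((np.float64(309.0), np.float64(219.5)), [238, 149, 107, 136, 4226])]
170 343 185 340 200 338 215 335 230 332 245 330 260 327 275 325 scene blue [((np.float64(270.2), np.float64(210.6)), [262, 203, 17, 16, 183]), ((np.float64(135.0), np.float64(214.5)), [127, 208, 17, 15, 183]), ((np.float64(358.5), np.float64(271.0)), [349, 263, 20, 17, 256]), ((np.float64(314.5), np.float64(289.7)), [305, 281, 20, 18, 267])]
red [((np.float64(221.0), np.float64(172.5)), [191, 156, 52, 33, 246]), ((np.float64(193.8), np.float64(185.0)), [186, 175, 19, 21, 57]), ((np.float64(210.2), np.float64(191.0)), [206, 189, 10, 6, 13]), ((np.float64(127.9), np.float64(201.5)), [120, 195, 17, 14, 169]), ((np.float64(322.5), np.float64(243.0)), [322, 239, 2, 9, 10])]
orange [((np.float64(334.4), np.float64(288.3)), [329, 286, 12, 7, 31]), ((np.float64(205.7), np.float64(334.4)), [185, 313, 44, 52, 946]), ((np.float64(226.2), np.float64(357.8)), [206, 346, 35, 27, 155]), ((np.float64(323.5), np.float64(448.8)), [319, 442, 10, 14, 82])]
```

View pics/c.png

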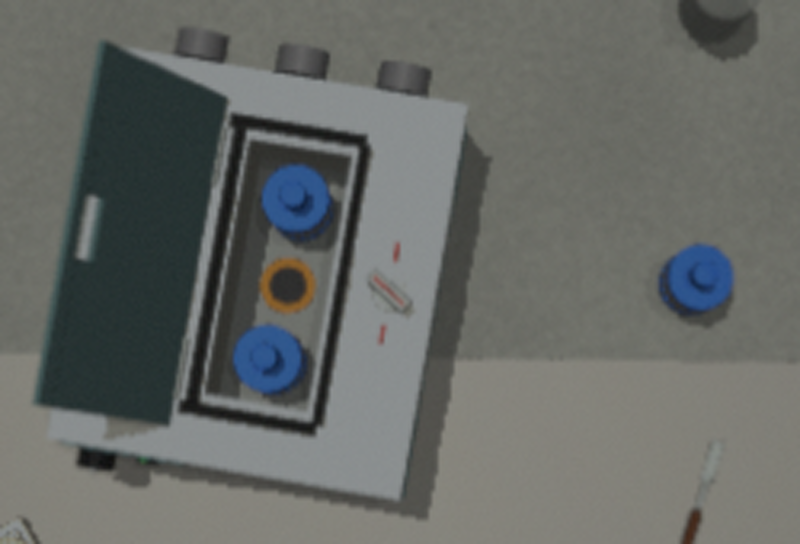

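```bash
python3 - <<'E'
from h import *
f=dict(np.load("pics/top0.npz"));g=dict(np.load("pics/scene0.npz"));w=dict(np.load("pics/wrist0.npz"))
A=plane(f,[[291.9,191.7],[283.3,241.8]],112)
C=A.mean(0);ex=(A[0]-A[1]);print("filters",A,np.hypot(*ex[:2]))
th=np.arctan2(ex[1],ex[0]);print("th",th)
m=plane(f,[[323.75,208.4],[319.4,234.4]],140);print("marks",m,m.mean(0),np.arctan2(*(m[0]-m[1])[[1,0]]))
e=plane(f,[[343,170],[325,275]],140);print("edge th",np.arctan2(*(e[0]-e[1])[[1,0]]))
print("outlet",plane(f,[[289.2,218.7]],40))
X=np.array([np.cos(th),np.sin(th)]);Y=np.array([-X[1],X[0]])
for n,p in(("marks",m),("edge",e)): print(n,(p[:,:2]-C[:2])@np.c_[X,Y])
px=np.array([[371,274],[409,306]])/3.2+[200,130];b=plane(f,px,166);d=b[0]-b[1];print("bar",b.mean(0),np.arctan2(d[1],d[0])-th)
print("spare",plane(f,[[418.2,216.4]],76))
print(plane(g,[[270.2,210.6]],76), plane(g,[[358.5,271],[314.5,289.7]],116))
T=R.from_rotvec([-.73268,-3.05471,.0021]).as_matrix();print("tool axes cols\n",T.round(3))
print("cam in tool",T.T@(w["origin"]-np.array([283.3,556.6,200.9])),(T.T@R.from_rotvec(w["orientation"]).as_matrix()).round(2))
E
```

```text
filters [[594.32326311 103.27480555 112.        ]
 [471.93015312 122.35005507 112.        ]] 123.87065236536563
th -0.15460851101029738
marks [[551.38777316  24.70258377 140.        ]
 [489.22490722  34.3223348  140.        ]] [520.30634019  29.51245928 140.        ] -0.15353290293310026
edge th -0.1586876148976445
outlet [[534.19401273 114.1639441   40.        ]]
marks [[ 31.61157042 -84.24678137]
 [-31.29118734 -84.31444011]]
edge [[ 130.31754646 -114.41113464]
 [-124.155399   -113.37310731]]
bar [520.05279901  28.30864206 166.        ] 1.0350363079109455
spare [[ 540.47792768 -209.72471653   76.        ]]
[[ 546.48898905 -203.75598879   76.        ]] [[477.71594003 127.03768826 116.        ]
 [599.394282   107.46107165 116.        ]]
tool axes cols
 [[-0.891  0.454 -0.001]
 [ 0.454  0.891 -0.001]
 [-0.    -0.001 -1.   ]]
cam in tool [  77.53320682    0.2978666  -182.92495781] [[ 0.   -0.96 -0.28]
 [ 1.   -0.    0.  ]
 [-0.   -0.28  0.96]]
```

Request:
{"op": "jog_arm", "data": {
  "increments": [
    {"dz": -5.5},
    {"dz": -5.5},
    {"dz": -5.5,"wz": 10.3},
    {"wz": 10.3},
    {"wz": 10.3},
    {"wz": 10.3},
    {"wz": 10.3},
    {"wz": 10.3},
    {"wz": 10.3}
  ]
}}

```text
schema error: expected keys dx, dy, dz, wx, wy, wz, grip
```

```bash
cat >> h.py <<'E'
C=np.array([533.3,112.8]);TH=-0.155
def ext(p): # extractor -> world
    c,s=np.cos(TH),np.sin(TH);return np.array([C[0]+c*p[0]-s*p[1],C[1]+s*p[0]+c*p[1],p[2]])
def to(S,p,phi=None):
    T=R.from_rotvec(S["orientation"]); d=T.inv().apply(np.array(p)-S["eef_pos"])/10
    print("t",S["t"],"pos",S["eef_pos"].round(1),"F",S["wrist_force"].round(1),"w",round(float(S["grip_width"]),1),"q",S["q"].round(2))
    print("delta cm",d.round(2))
    if phi is not None:
        f=np.array([[-np.sin(phi),np.cos(phi),0],[np.cos(phi),np.sin(phi),0],[0,0,-1]]).T
        print("rot deg",np.degrees((T.inv()*R.from_matrix(f)).as_rotvec()).round(1))
E
python3 -c "
from h import *;from cell import env
to(env.get_state(),[540,-207,200],TH)"
```

```text
t 0.15 pos [283.4 556.7 201. ] F [ 0.1  0.3 -0.1] w 87.3 q [-1.12  0.33 -0.06  1.46  0.02  1.35 -0.09]
delta cm [-57.51 -56.43   0.17]
rot deg [-0.1  0.  71.9]
```

Request:
{"op": "jog_arm", "data": {
  "increments": [
    {"dx": 0,"dy": 0,"dz": -5.5,"wx": 0,"wy": 0,"wz": 0,"grip": 5},
    {"dx": 0,"dy": 0,"dz": -5.5,"wx": 0,"wy": 0,"wz": 0,"grip": 5},
    {"dx": 0,"dy": 0,"dz": -5.5,"wx": 0,"wy": 0,"wz": 10.3,"grip": 5},
    {"dx": 0,"dy": 0,"dz": 0,"wx": 0,"wy": 0,"wz": 10.3,"grip": 5},
    {"dx": 0,"dy": 0,"dz": 0,"wx": 0,"wy": 0,"wz": 10.3,"grip": 5},
    {"dx": 0,"dy": 0,"dz": 0,"wx": 0,"wy": 0,"wz": 10.3,"grip": 5},
    {"dx": 0,"dy": 0,"dz": 0,"wx": 0,"wy": 0,"wz": 10.3,"grip": 5},
    {"dx": 0,"dy": 0,"dz": 0,"wx": 0,"wy": 0,"wz": 10.3,"grip": 5},
    {"dx": 0,"dy": 0,"dz": 0,"wx": 0,"wy": 0,"wz": 10.3,"grip": 5}
  ]
}}

```text
t: 1.27
eef_pos: [283.0, 555.8, 368.1]
orientation: [2.428, 1.989, -0.01]
wrist_force: [-0.2, -0.0, 0.0]
grip_width: 50.0
```

```bash
python3 -c "
from h import *;from cell import env
to(env.get_state(),[540,-207,360],TH)"
```

```text
t 1.275 pos [283.  555.8 368.1] F [-0.2 -0.   0. ] w 50.0 q [-1.25  0.31  0.11  1.15 -0.03  1.69 -1.35]
delta cm [-69.73  40.2    1.23]
rot deg [-0.1  0.4 -2.5]
```

Request:
{"op": "jog_arm", "data": {
  "increments": [
    {"dx": -4.35,"dy": 2.5,"dz": 0,"wx": 0,"wy": 0,"wz": -2.5,"grip": 5},
    {"dx": -4.35,"dy": 2.5,"dz": 0,"wx": 0,"wy": 0,"wz": 0,"grip": 5},
    {"dx": -4.35,"dy": 2.5,"dz": 0,"wx": 0,"wy": 0,"wz": 0,"grip": 5},
    {"dx": -4.35,"dy": 2.5,"dz": 0,"wx": 0,"wy": 0,"wz": 0,"grip": 5},
    {"dx": -4.35,"dy": 2.5,"dz": 0,"wx": 0,"wy": 0,"wz": 0,"grip": 5},
    {"dx": -4.35,"dy": 2.5,"dz": 0,"wx": 0,"wy": 0,"wz": 0,"grip": 5},
    {"dx": -4.35,"dy": 2.5,"dz": 0,"wx": 0,"wy": 0,"wz": 0,"grip": 5},
    {"dx": -4.35,"dy": 2.5,"dz": 0,"wx": 0,"wy": 0,"wz": 0,"grip": 5},
    {"dx": -4.35,"dy": 2.5,"dz": 0,"wx": 0,"wy": 0,"wz": 0,"grip": 5},
    {"dx": -4.35,"dy": 2.5,"dz": 0,"wx": 0,"wy": 0,"wz": 0,"grip": 5},
    {"dx": -4.35,"dy": 2.5,"dz": 0,"wx": 0,"wy": 0,"wz": 0,"grip": 5},
    {"dx": -4.35,"dy": 2.5,"dz": 0,"wx": 0,"wy": 0,"wz": 0,"grip": 5}
  ]
}}

```text
t: 2.78
eef_pos: [499.5, -22.8, 368.1]
orientation: [2.38, 2.047, -0.016]
wrist_force: [1.4, 1.4, -0.2]
grip_width: 50.1
```

```bash
python3 -c "
from h import *;from cell import env
to(env.get_state(),[540,-207,220],TH)"
```

```text
t 2.775 pos [499.5 -22.8 368.1] F [ 1.4  1.4 -0.2] w 50.1 q [-0.69 -0.    0.65  1.5   0.01  1.65 -0.2 ]
delta cm [-17.47   6.83  14.95]
rot deg [-0.3  0.5  0.3]
```

Request:
{"op": "jog_arm", "data": {
  "increments": [
    {"dx": -4.4,"dy": 1.7,"dz": 3.7,"wx": 0,"wy": 0,"wz": 0,"grip": 5},
    {"dx": -4.4,"dy": 1.7,"dz": 3.7,"wx": 0,"wy": 0,"wz": 0,"grip": 5},
    {"dx": -4.4,"dy": 1.7,"dz": 3.7,"wx": 0,"wy": 0,"wz": 0,"grip": 5},
    {"dx": -4.4,"dy": 1.7,"dz": 3.7,"wx": 0,"wy": 0,"wz": 0,"grip": 5},
    {"dx": 0,"dy": 0,"dz": 0,"wx": 0,"wy": 0,"wz": 0,"grip": 5}
  ]
}}

```text
t: 3.4
eef_pos: [540.0, -217.4, 216.7]
orientation: [2.383, 2.042, -0.016]
wrist_force: [1.0, 0.2, -0.3]
grip_width: 49.6
```

```bash
python3 - <<'E'
from h import *;from cell import env
f=env.grab_frame("wrist");H=hsv(f);h,s,v=H[...,0],H[...,1],H[...,2]
cv2.imwrite("pics/w1.png",f["image"][:,:,::-1]);np.savez("pics/w1.npz",**f)
print(blobs((h>100)&(h<120)&(s>150)&(v>60),100))
to(env.get_state(),[540,-207,90],TH)
E
```

```text
[((np.float64(323.8), np.float64(213.0)), [295, 184, 59, 59, 2698])]
t 3.45 pos [ 541.1 -215.5  218.3] F [ 0.6  0.1 -0.1] w 50.0 q [-0.38  0.29  0.83  1.59 -0.2   1.36  0.32]
delta cm [ 0.93 -0.22 12.82]
rot deg [-0.1  0.5  0.2]
```

View pics/w1.png

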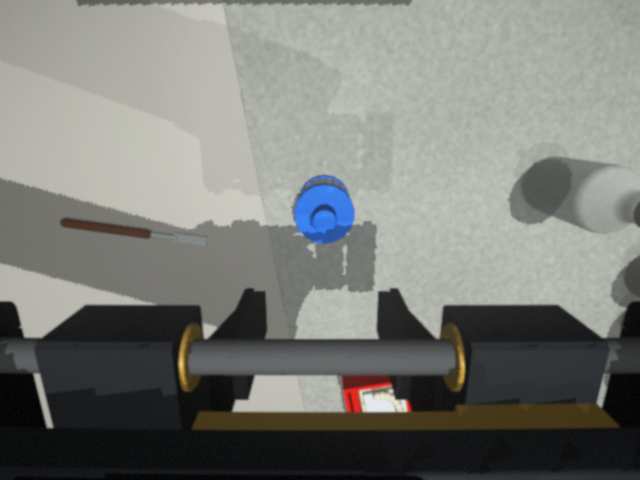

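```bash
python3 - <<'E'
from h import *
f=dict(np.load("pics/w1.npz"))
p=plane(f,[[323.8,213.]],71)[0];k=plane(f,[[323,218]],96)[0];print(p,k)
from cell import env
to(env.get_state(),[p[0],p[1],93],TH)
E
```

```text
[ 543.4687317 -208.6630025   71.       ] [ 543.03211616 -207.17311488   96.        ]
t 3.45 pos [ 541.1 -215.5  218.3] F [ 0.6  0.1 -0.1] w 50.0 q [-0.38  0.29  0.83  1.59 -0.2   1.36  0.32]
delta cm [ 0.82  0.15 12.52]
rot deg [-0.1  0.5  0.2]
```

Request:
{"op": "jog_arm", "data": {
  "increments": [
    {"dx": 0.85,"dy": 0.15,"dz": 4,"wx": 0,"wy": 0.5,"wz": 0,"grip": 5},
    {"dx": 0,"dy": 0,"dz": 3,"wx": 0,"wy": 0,"wz": 0,"grip": 5},
    {"dx": 0,"dy": 0,"dz": 2,"wx": 0,"wy": 0,"wz": 0,"grip": 5},
    {"dx": 0,"dy": 0,"dz": 0,"wx": 0,"wy": 0,"wz": 0,"grip": 5}
  ]
}}

```text
t: 3.95
eef_pos: [547.6, -201.5, 130.0]
orientation: [2.375, 2.055, 0.009]
wrist_force: [-0.3, -0.7, 0.3]
grip_width: 49.8
```

```bash
python3 -c "
from h import *;from cell import env
to(env.get_state(),[543.2,-208,91],TH)"
```

```text
t 3.95 pos [ 547.6 -201.5  130. ] F [-0.3 -0.7  0.3] w 49.8 q [-0.36  0.36  0.79  1.71 -0.28  1.19  0.35]
delta cm [-0.72 -0.36  3.89]
rot deg [ 0.3 -0.2  0.6]
```

Request:
{"op": "jog_arm", "data": {
  "increments": [
    {"dx": -0.7,"dy": -0.35,"dz": 1.5,"wx": 0.3,"wy": -0.2,"wz": 0.6,"grip": 5},
    {"dx": 0,"dy": 0,"dz": 0.8,"wx": 0,"wy": 0,"wz": 0,"grip": 5},
    {"dx": 0,"dy": 0,"dz": 0,"wx": 0,"wy": 0,"wz": 0,"grip": 5}
  ]
}}

```text
t: 4.32
eef_pos: [544.7, -207.3, 108.2]
orientation: [2.384, 2.044, 0.004]
wrist_force: [-0.4, -0.6, 0.3]
grip_width: 50.0
```

```bash
python3 -c "
from h import *;from cell import env
to(env.get_state(),[543.2,-208,91],TH)"
```

```text
t 4.325 pos [ 544.7 -207.3  108.2] F [-0.4 -0.6  0.3] w 50.0 q [-0.35  0.38  0.78  1.73 -0.29  1.15  0.37]
delta cm [-0.1  -0.14  1.72]
rot deg [ 0.2 -0.1  0.1]
```

Request:
{"op": "jog_arm", "data": {
  "increments": [
    {"dx": -0.1,"dy": -0.15,"dz": 1.0,"wx": 0.2,"wy": -0.1,"wz": 0,"grip": 5},
    {"dx": 0,"dy": 0,"dz": 0.7,"wx": 0,"wy": 0,"wz": 0,"grip": 5},
    {"dx": 0,"dy": 0,"dz": 0,"wx": 0,"wy": 0,"wz": 0,"grip": 5},
    {"dx": 0,"dy": 0,"dz": 0,"wx": 0,"wy": 0,"wz": 0,"grip": 1.5},
    {"dx": 0,"dy": 0,"dz": 0,"wx": 0,"wy": 0,"wz": 0,"grip": 1.5},
    {"dx": 0,"dy": 0,"dz": 0,"wx": 0,"wy": 0,"wz": 0,"grip": 1.5},
    {"dx": 0,"dy": 0,"dz": 0,"wx": 0,"wy": 0,"wz": 0,"grip": 1.5}
  ],
  "force": 20
}}

```text
t: 5.2
eef_pos: [543.6, -208.4, 91.0]
orientation: [2.384, 2.044, -0.001]
wrist_force: [0.6, 0.4, 1.4]
grip_width: 18.9
```

```bash
python3 -c "
from h import *;from cell import env
to(env.get_state(),[543.2,-208,91],TH)"
```

```text
t 5.2 pos [ 543.6 -208.4   91. ] F [0.6 0.4 1.4] w 18.9 q [-0.34  0.4   0.78  1.75 -0.31  1.12  0.38]
delta cm [ 0.03 -0.05  0.  ]
rot deg [0.  0.1 0.1]
```

Request:
{"op": "jog_arm", "data": {
  "increments": [
    {"dx": 0,"dy": 0,"dz": -2,"wx": 0,"wy": 0,"wz": 0,"grip": 1.5},
    {"dx": 0,"dy": 0,"dz": -4,"wx": 0,"wy": 0,"wz": 0,"grip": 1.5},
    {"dx": 0,"dy": 0,"dz": -4,"wx": 0,"wy": 0,"wz": 0,"grip": 1.5},
    {"dx": 0,"dy": 0,"dz": -4,"wx": 0,"wy": 0,"wz": 0,"grip": 1.5},
    {"dx": 0,"dy": 0,"dz": -4,"wx": 0,"wy": 0,"wz": 0,"grip": 1.5},
    {"dx": 0,"dy": 0,"dz": -2,"wx": 0,"wy": 0,"wz": 0,"grip": 1.5},
    {"dx": 0,"dy": 0,"dz": 0,"wx": 0,"wy": 0,"wz": 0,"grip": 1.5}
  ]
}}

```text
t: 6.08
eef_pos: [542.7, -209.9, 306.3]
orientation: [2.383, 2.037, 0.005]
wrist_force: [1.4, 0.3, -0.7]
grip_width: 15.0
```

```bash
python3 -c "
from h import *;from cell import env
to(env.get_state(),ext([0,0,280]),TH)"
```

```text
t 6.075 pos [ 542.7 -209.9  306.3] F [ 1.4  0.3 -0.7] w 15.0 q [-0.4   0.24  0.85  1.45 -0.18  1.53  0.29]
delta cm [31.73 -5.97  2.54]
rot deg [ 0.4  0.1 -0.1]
```

```bash
python3 - <<'E'
from h import *;from cell import env
f=env.grab_frame("wrist");H=hsv(f);h,s,v=H[...,0],H[...,1],H[...,2]
cv2.imwrite("pics/w2.png",f["image"][:,:,::-1]);np.savez("pics/w2.npz",**f)
print(blobs((h>100)&(h<120)&(s>150)&(v>60),100))
g=env.grab_frame("top");H=hsv(g);h,s,v=H[...,0],H[...,1],H[...,2]
B=blobs((h>100)&(h<120)&(s>150)&(v>60),30);print(B)
E
```

```text
[((np.float64(319.8), np.float64(204.4)), [297, 182, 46, 46, 1691]), ((np.float64(617.9), np.float64(322.9)), [612, 309, 14, 28, 208])]
[((np.float64(494.2), np.float64(83.8)), [485, 75, 19, 19, 262]), ((np.float64(291.9), np.float64(191.7)), [282, 182, 21, 20, 331]), ((np.float64(414.9), np.float64(215.5)), [409, 207, 13, 20, 177]), ((np.float64(283.2), np.float64(241.8)), [273, 232, 21, 21, 334])]
```

View pics/w2.png

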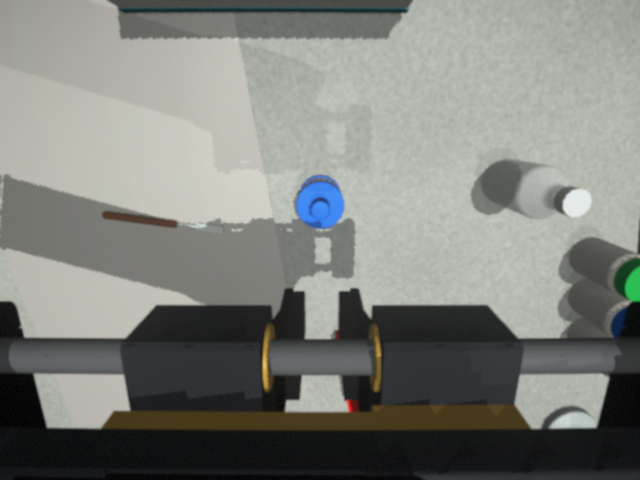

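```bash
python3 - <<'E'
from h import *
f=dict(np.load("pics/w2.npz"))
print(plane(f,[[319.8,204.4]],71),plane(f,[[321,209]],96))
g=dict(np.load("pics/scene0.npz"));t=dict(np.load("pics/top0.npz"))
print(f["origin"],f["orientation"])
# triangulate initial: cap centres scene & top
def tri(a,pa,b,pb):
    A=ray(a,[pa])[0];B=ray(b,[pb])[0];s=np.linalg.lstsq(np.c_[A,-B],b["origin"]-a["origin"],rcond=None)[0]
    P=a["origin"]+s[0]*A;Q=b["origin"]+s[1]*B;return P,Q
print(tri(t,[418.2,216.4],g,[270.2,210.6]))
# tool tip projections in wrist image: where is the fingertip expected
from cell import env
S=env.get_state();T=R.from_rotvec(S["orientation"])
print(S["eef_pos"],S["t"]); print(proj(f,[S["eef_pos"]+T.apply([0,0,17]),S["eef_pos"]+T.apply([9.5,0,17]),S["eef_pos"]+T.apply([9.5,10,17])]))
E
```

```text
[[ 543.35616798 -208.73692077   71.        ]] [[ 544.49021759 -208.99812662   96.        ]]
[ 554.62038612 -132.1288393   489.10199037] [ 2.84363399 -0.22403532 -0.02395964]
(array([ 541.47846239, -211.28496729,   64.7141232 ]), array([ 542.84574168, -212.19861655,   64.96164782]))
[ 542.12974807 -209.44832877  304.1629726 ] 6.175
[[318.7546064  278.33297432]
 [318.71881935 261.89601885]
 [337.20974385 261.88061842]]
```

Request:
{"op": "jog_arm", "data": {
  "increments": [
    {"dx": 0,"dy": 0,"dz": 5,"wx": 0.4,"wy": 0,"wz": 0,"grip": 4.5},
    {"dx": 0,"dy": 0,"dz": 5,"wx": 0,"wy": 0,"wz": 0,"grip": 4.5},
    {"dx": 0,"dy": 0,"dz": 5,"wx": 0,"wy": 0,"wz": 0,"grip": 4.5},
    {"dx": 0,"dy": 0,"dz": 2,"wx": 0,"wy": 0,"wz": 0,"grip": 4.5},
    {"dx": 0,"dy": 0,"dz": 0,"wx": 0,"wy": 0,"wz": 0,"grip": 4.5},
    {"dx": 0,"dy": 0,"dz": 0,"wx": 0,"wy": 0,"wz": 0,"grip": 4.5}
  ]
}}

```text
t: 6.92
eef_pos: [538.1, -208.5, 124.9]
orientation: [-2.384, -2.036, 0.013]
wrist_force: [1.1, -0.6, 0.1]
grip_width: 45.2
```

```bash
python3 -c "
from h import *;from cell import env
to(env.get_state(),[543.5,-208.5,90],TH)"
```

```text
t 6.925 pos [ 538.1 -208.5  124.9] F [ 1.1 -0.6  0.1] w 45.2 q [-0.36  0.36  0.8   1.72 -0.27  1.19  0.36]
delta cm [0.09 0.57 3.48]
rot deg [-0.6  0.1 -0.1]
```

Request:
{"op": "jog_arm", "data": {
  "increments": [
    {"dx": 0.1,"dy": 0.55,"dz": 1.2,"wx": -0.6,"wy": 0,"wz": 0,"grip": 4.5},
    {"dx": 0,"dy": 0,"dz": 1.0,"wx": 0,"wy": 0,"wz": 0,"grip": 4.5},
    {"dx": 0,"dy": 0,"dz": 0.8,"wx": 0,"wy": 0,"wz": 0,"grip": 4.5},
    {"dx": 0,"dy": 0,"dz": 0.2,"wx": 0,"wy": 0,"wz": 0,"grip": 4.5},
    {"dx": 0,"dy": 0,"dz": 0,"wx": 0,"wy": 0,"wz": 0,"grip": 4.5}
  ]
}}

```text
t: 7.55
eef_pos: [545.0, -208.6, 92.3]
orientation: [2.386, 2.038, 0.002]
wrist_force: [0.6, -0.3, 0.6]
grip_width: 45.1
```

```bash
python3 - <<'E'
from h import *;from cell import env
to(env.get_state(),[543.5,-208.5,90],TH)
f=env.grab_frame("wrist");cv2.imwrite("pics/w3.png",f["image"][120:420,160:480,::-1]);np.savez("pics/w3.npz",**f)
E
```

```text
t 7.55 pos [ 545.  -208.6   92.3] F [ 0.6 -0.3  0.6] w 45.1 q [-0.34  0.4   0.78  1.74 -0.31  1.12  0.38]
delta cm [-0.01 -0.16  0.23]
rot deg [ 0.2  0.1 -0.1]
```

View pics/w3.png

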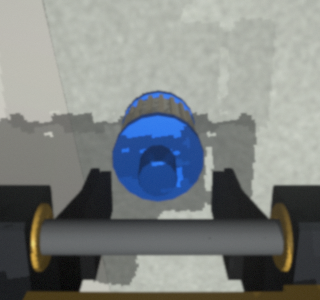

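Request:
{"op": "jog_arm", "data": {
  "increments": [
    {"dx": 0,"dy": -0.15,"dz": 0.2,"wx": 0.2,"wy": 0,"wz": 0,"grip": 4.5},
    {"dx": 0,"dy": 0,"dz": 0,"wx": 0,"wy": 0,"wz": 0,"grip": 0},
    {"dx": 0,"dy": 0,"dz": 0,"wx": 0,"wy": 0,"wz": 0,"grip": 0},
    {"dx": 0,"dy": 0,"dz": 0,"wx": 0,"wy": 0,"wz": 0,"grip": 0},
    {"dx": 0,"dy": 0,"dz": 0,"wx": 0,"wy": 0,"wz": 0,"grip": 0},
    {"dx": 0,"dy": 0,"dz": 0,"wx": 0,"wy": 0,"wz": 0,"grip": 0},
    {"dx": 0,"dy": 0,"dz": 0,"wx": 0,"wy": 0,"wz": 0,"grip": 0}
  ],
  "force": 30
}}

```text
t: 8.48
eef_pos: [544.0, -208.6, 91.0]
orientation: [2.387, 2.04, -0.001]
wrist_force: [-0.3, 0.2, 0.4]
grip_width: 1.5
```

```bash
python3 - <<'E'
from h import *;from cell import env
to(env.get_state(),[543.5,-208.5,90],TH)
f=env.grab_frame("wrist");cv2.imwrite("pics/w4.png",f["image"][120:420,160:480,::-1]);np.savez("pics/w4.npz",**f)
E
```

```text
t 8.475 pos [ 544.  -208.6   91. ] F [-0.3  0.2  0.4] w 1.5 q [-0.34  0.4   0.78  1.75 -0.31  1.12  0.38]
delta cm [ 0.   -0.05  0.1 ]
rot deg [ 0.1  0.1 -0.1]
```

View pics/w4.png

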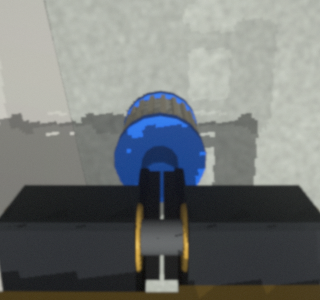

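Request:
{"op": "jog_arm", "data": {
  "increments": [
    {"dx": 0,"dy": 0,"dz": 0,"wx": 0,"wy": 0,"wz": 0,"grip": 4.5},
    {"dx": 0,"dy": 0,"dz": 0,"wx": 0,"wy": 0,"wz": 0,"grip": 4.5},
    {"dx": 0,"dy": 0,"dz": 0,"wx": 0,"wy": 0,"wz": 0,"grip": 4.5},
    {"dx": 0,"dy": 0,"dz": 0,"wx": 0,"wy": 0,"wz": 0,"grip": 4.5},
    {"dx": 0,"dy": 0,"dz": 0.5,"wx": 0,"wy": 0,"wz": 0,"grip": 4.5},
    {"dx": 0,"dy": 0,"dz": 0,"wx": 0,"wy": 0,"wz": 0,"grip": 4.5}
  ]
}}

```text
t: 9.28
eef_pos: [543.9, -208.5, 85.5]
orientation: [2.387, 2.04, -0.001]
wrist_force: [0.2, 0.6, -0.9]
grip_width: 43.9
```

Request:
{"op": "jog_arm", "data": {
  "increments": [
    {"dx": 0,"dy": 0,"dz": 0.6,"wx": 0,"wy": 0,"wz": 0,"grip": 4.5},
    {"dx": 0,"dy": 0,"dz": 0.1,"wx": 0,"wy": 0,"wz": 0,"grip": 4.5}
  ]
}}

```text
t: 9.52
eef_pos: [543.8, -208.5, 77.9]
orientation: [2.387, 2.04, -0.001]
wrist_force: [1.5, -0.4, 0.3]
grip_width: 44.8
```

Request:
{"op": "jog_arm", "data": {
  "increments": [
    {"dx": 0,"dy": 0,"dz": 0.8,"wx": 0,"wy": 0,"wz": 0,"grip": 4.5},
    {"dx": 0,"dy": 0,"dz": 0.1,"wx": 0,"wy": 0,"wz": 0,"grip": 4.5}
  ]
}}

```text
t: 9.78
eef_pos: [543.7, -208.4, 68.1]
orientation: [2.387, 2.04, -0.001]
wrist_force: [0.3, -0.5, 0.5]
grip_width: 45.0
```

Request:
{"op": "jog_arm", "data": {
  "increments": [
    {"dx": 0,"dy": 0,"dz": 0.7,"wx": 0,"wy": 0,"wz": 0,"grip": 4.5},
    {"dx": 0,"dy": 0,"dz": 0.1,"wx": 0,"wy": 0,"wz": 0,"grip": 4.5}
  ]
}}

```text
t: 10.02
eef_pos: [543.7, -208.4, 59.5]
orientation: [2.387, 2.04, -0.001]
wrist_force: [0.5, -0.1, 0.6]
grip_width: 45.0
```

```bash
python3 - <<'E'
from h import *;from cell import env
S=env.get_state();to(S,[543.5,-208.5,60],TH)
f=env.grab_frame("wrist");cv2.imwrite("pics/w5.png",f["image"][120:420,160:480,::-1]);np.savez("pics/w5.npz",**f)
T=R.from_rotvec(S["orientation"]);print("cam in tool",T.inv().apply(f["origin"]-S["eef_pos"]))
E
```

```text
t 10.025 pos [ 543.7 -208.4   59.5] F [ 0.5 -0.1  0.6] w 45.0 q [-0.32  0.44  0.76  1.77 -0.34  1.06  0.4 ]
delta cm [-0.01 -0.02 -0.05]
rot deg [ 0.   0.1 -0.1]
cam in tool [  78.33139861    0.880201   -182.89163087]
```

View pics/w5.png

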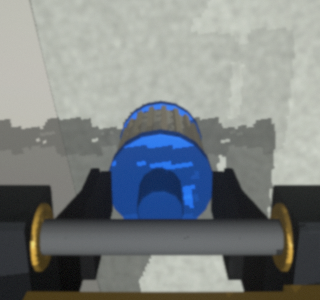

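Request:
{"op": "jog_arm", "data": {
  "increments": [
    {"dx": 0.1,"dy": 0,"dz": 0.8,"wx": 0,"wy": 0,"wz": 0,"grip": 4.5},
    {"dx": 0,"dy": 0,"dz": 0.1,"wx": 0,"wy": 0,"wz": 0,"grip": 4.5}
  ]
}}

```text
t: 10.32
eef_pos: [544.1, -207.5, 50.2]
orientation: [2.387, 2.04, -0.001]
wrist_force: [-0.6, 0.0, -1.0]
grip_width: 45.4
```

Request:
{"op": "jog_arm", "data": {
  "increments": [
    {"dx": 0,"dy": 0,"dz": 0.6,"wx": 0,"wy": 0,"wz": 0,"grip": 4.5},
    {"dx": 0,"dy": 0,"dz": 0.1,"wx": 0,"wy": 0,"wz": 0,"grip": 4.5}
  ]
}}

```text
t: 10.58
eef_pos: [545.0, -208.0, 49.9]
orientation: [2.389, 2.04, 0.006]
wrist_force: [-4.9, 3.1, 8.4]
grip_width: 45.0
```

Request:
{"op": "jog_arm", "data": {
  "increments": [
    {"dx": 0,"dy": 0,"dz": 0,"wx": 0,"wy": 0,"wz": 0,"grip": 0},
    {"dx": 0,"dy": 0,"dz": 0,"wx": 0,"wy": 0,"wz": 0,"grip": 0},
    {"dx": 0,"dy": 0,"dz": 0,"wx": 0,"wy": 0,"wz": 0,"grip": 0},
    {"dx": 0,"dy": 0,"dz": 0,"wx": 0,"wy": 0,"wz": 0,"grip": 0},
    {"dx": 0,"dy": 0,"dz": 0,"wx": 0,"wy": 0,"wz": 0,"grip": 0},
    {"dx": 0,"dy": 0,"dz": 0,"wx": 0,"wy": 0,"wz": 0,"grip": 0}
  ]
}}

```text
t: 11.32
eef_pos: [543.0, -208.4, 52.1]
orientation: [-2.387, -2.036, -0.005]
wrist_force: [-1.1, 0.7, 3.1]
grip_width: 19.2
```

```bash
python3 - <<'E'
from h import *;from cell import env
S=env.get_state();to(S,[543.5,-208.5,60],TH);print(S["ft_torque"])
E
```

```text
t 11.325 pos [ 543.  -208.4   52.1] F [-1.1  0.7  3.1] w 19.2 q [-0.31  0.45  0.75  1.78 -0.36  1.05  0.41]
delta cm [-0.    0.05 -0.79]
rot deg [-0.1 -0.3 -0.2]
[-0.05691742  0.44187563 -0.04087863]
```

Request:
{"op": "jog_arm", "data": {
  "increments": [
    {"dx": 0,"dy": 0,"dz": -1,"wx": 0,"wy": 0,"wz": 0,"grip": 0},
    {"dx": 0,"dy": 0,"dz": -1.5,"wx": 0,"wy": 0,"wz": 0,"grip": 0},
    {"dx": 0,"dy": 0,"dz": -3,"wx": 0,"wy": 0,"wz": 0,"grip": 0},
    {"dx": 0,"dy": 0,"dz": -4,"wx": 0,"wy": 0,"wz": 0,"grip": 0},
    {"dx": 0,"dy": 0,"dz": -4,"wx": 0,"wy": 0,"wz": 0,"grip": 0},
    {"dx": 0,"dy": 0,"dz": -4,"wx": 0,"wy": 0,"wz": 0,"grip": 0},
    {"dx": 0,"dy": 0,"dz": -1,"wx": 0,"wy": 0,"wz": 0,"grip": 0},
    {"dx": 0,"dy": 0,"dz": 0,"wx": 0,"wy": 0,"wz": 0,"grip": 0}
  ]
}}

```text
t: 12.32
eef_pos: [542.3, -209.5, 247.4]
orientation: [-2.389, -2.035, -0.006]
wrist_force: [0.2, 0.0, -1.7]
grip_width: 19.0
```

```bash
python3 - <<'E'
from h import *;from cell import env
S=env.get_state();to(S,ext([0,0,240]),TH);print(S["ft_torque"])
E
```

```text
t 12.325 pos [ 542.3 -209.5  247.4] F [ 0.2  0.  -1.7] w 19.0 q [-0.39  0.27  0.84  1.55 -0.21  1.42  0.3 ]
delta cm [31.68 -6.02  0.9 ]
rot deg [ 0.  -0.3 -0.3]
[-0.08566216  0.07936252  0.00016959]
```

Request:
{"op": "jog_arm", "data": {
  "increments": [
    {"dx": 1.5,"dy": -0.3,"dz": 0,"wx": 0,"wy": 0,"wz": 0,"grip": 0},
    {"dx": 3,"dy": -0.6,"dz": 0,"wx": 0,"wy": 0,"wz": 0,"grip": 0},
    {"dx": 4,"dy": -0.8,"dz": 0,"wx": 0,"wy": 0,"wz": 0,"grip": 0},
    {"dx": 4,"dy": -0.8,"dz": 0,"wx": 0,"wy": 0,"wz": 0,"grip": 0},
    {"dx": 4,"dy": -0.8,"dz": 0,"wx": 0,"wy": 0,"wz": 0,"grip": 0},
    {"dx": 4,"dy": -0.8,"dz": 0,"wx": 0,"wy": 0,"wz": 0,"grip": 0},
    {"dx": 4,"dy": -0.7,"dz": 0,"wx": 0,"wy": 0,"wz": 0,"grip": 0},
    {"dx": 3,"dy": -0.6,"dz": 0,"wx": 0,"wy": 0,"wz": 0,"grip": 0},
    {"dx": 1,"dy": -0.2,"dz": 0,"wx": 0,"wy": 0,"wz": 0,"grip": 0},
    {"dx": 0,"dy": 0,"dz": 0,"wx": 0,"wy": 0,"wz": 0,"grip": 0},
    {"dx": 0,"dy": 0,"dz": 0,"wx": 0,"wy": 0,"wz": 0,"grip": 0}
  ]
}}

```text
t: 13.7
eef_pos: [522.7, 97.5, 236.1]
orientation: [-2.377, -2.035, 0.021]
wrist_force: [-0.6, -0.5, -1.0]
grip_width: 19.1
```

```bash
python3 - <<'E'
from h import *;from cell import env
S=env.get_state();to(S,ext([0,0,180]),TH);print(S["ft_torque"])
f=env.grab_frame("wrist");cv2.imwrite("pics/w6.png",f["image"][:,:,::-1]);np.savez("pics/w6.npz",**f)
H=hsv(f);h,s,v=H[...,0],H[...,1],H[...,2]
B=blobs((h>100)&(h<120)&(s>150)&(v>60),300);print(B)
print([ (b[0],plane(f,[b[0]],111).round(1)) for b in B])
print("expect",ext([62,0,111]),ext([-62,0,111]),proj(f,[ext([62,0,111]),ext([-62,0,111]),ext([0,0,40])]))
E
```

```text
t 13.7 pos [522.7  97.5 236.1] F [-0.6 -0.5 -1. ] w 19.1 q [-0.85  0.12  0.64  1.67 -0.08  1.39 -0.35]
delta cm [1.69 0.92 5.59]
rot deg [-1.   0.1  0. ]
[-0.07465865  0.04139989 -0.02565981]
[((np.float64(258.6), np.float64(205.7)), [227, 174, 64, 64, 3164]), ((np.float64(413.9), np.float64(206.9)), [382, 175, 65, 65, 3257]), ((np.float64(319.4), np.float64(233.5)), [284, 225, 74, 26, 357]), ((np.float64(321.2), np.float64(293.8)), [268, 255, 108, 84, 5237])]
[((np.float64(258.6), np.float64(205.7)), array([[475. , 125.6, 111. ]])), ((np.float64(413.9), np.float64(206.9)), array([[596.3, 106.1, 111. ]])), ((np.float64(319.4), np.float64(233.5)), array([[519.2,  95.8, 111. ]])), ((np.float64(321.2), np.float64(293.8)), array([[512.5,  43.6, 111. ]]))]
expect [594.55671491 103.22843384 111.        ] [472.04328509 122.37156616 111.        ] [[412.06969346 210.7998188 ]
 [255.78612431 210.17110238]
 [332.88256277 195.87686238]]
```

View pics/w6.png

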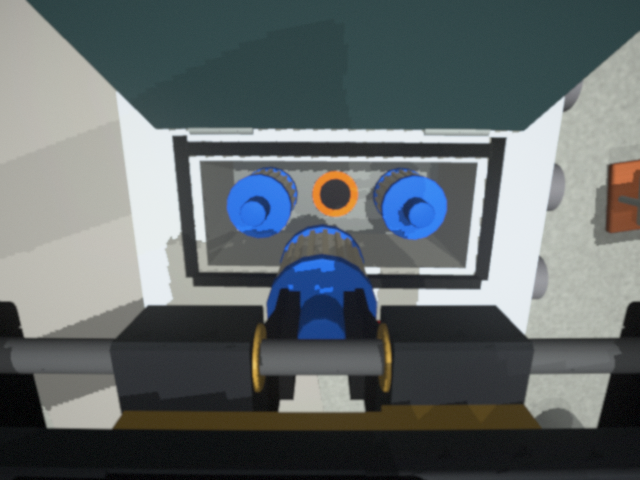

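```bash
sed -i 's/^C=.*/C=np.array([535.3,116.0]);TH=-0.158/' h.py; python3 - <<'E'
from h import *;from cell import env
f=dict(np.load("pics/w6.npz"));H=hsv(f);h,s,v=H[...,0],H[...,1],H[...,2]
m=((h>8)&(h<20)&(s>150)&(v>90)).astype(np.uint8);m[:, :280]=0;m[:,400:]=0
c=max(cv2.findContours(m,cv2.RETR_EXTERNAL,cv2.CHAIN_APPROX_NONE)[0],key=cv2.contourArea)
e=cv2.fitEllipse(c);print(e,plane(f,[e[0]],40))
to(env.get_state(),ext([0,0,200]),TH)
E
```

```text
((334.6442565917969, 193.4603729248047), (43.55280685424805, 43.93009948730469), 30.403430938720703) [[535.32077428 114.86166872  40.        ]]
t 13.75 pos [522.7  97.4 236.1] F [-0.8 -0.2 -1.4] w 19.0 q [-0.85  0.12  0.64  1.67 -0.08  1.39 -0.35]
delta cm [2.04 1.02 3.59]
rot deg [-1.   0.1  0.2]
```

Request:
{"op": "jog_arm", "data": {
  "increments": [
    {"dx": 1.9,"dy": 1.0,"dz": 0,"wx": -1.0,"wy": 0,"wz": 0.2,"grip": 0},
    {"dx": 0,"dy": 0,"dz": 0,"wx": 0,"wy": 0,"wz": 0,"grip": 0},
    {"dx": 0,"dy": 0,"dz": 0,"wx": 0,"wy": 0,"wz": 0,"grip": 0}
  ]
}}

```text
t: 14.12
eef_pos: [537.0, 113.8, 236.1]
orientation: [2.392, 2.033, -0.001]
wrist_force: [0.1, -0.1, -1.2]
grip_width: 19.2
```

```bash
sed -i 's/^C=.*/C=np.array([535.3,115.5]);TH=-0.158/' h.py; python3 - <<'E'
from h import *;from cell import env
to(env.get_state(),ext([0,0,93]),TH)
E
```

```text
t 14.125 pos [537.  113.8 236.1] F [ 0.1 -0.1 -1.2] w 19.2 q [-0.86  0.15  0.63  1.64 -0.09  1.38 -0.37]
delta cm [ 0.17 -0.21 14.31]
rot deg [ 0.1  0.1 -0.2]
```

Down in small steps with lateral corrections.

Request:
{"op": "jog_arm", "data": {
  "increments": [
    {"dx": 0.15,"dy": -0.2,"dz": 1.5,"wx": 0,"wy": 0,"wz": 0,"grip": 0},
    {"dx": 0,"dy": 0,"dz": 2,"wx": 0,"wy": 0,"wz": 0,"grip": 0},
    {"dx": 0,"dy": 0,"dz": 2,"wx": 0,"wy": 0,"wz": 0,"grip": 0},
    {"dx": 0,"dy": 0,"dz": 0,"wx": 0,"wy": 0,"wz": 0,"grip": 0},
    {"dx": 0,"dy": 0,"dz": 0,"wx": 0,"wy": 0,"wz": 0,"grip": 0}
  ]
}}

```text
t: 14.75
eef_pos: [534.0, 114.7, 177.0]
orientation: [2.394, 2.032, -0.004]
wrist_force: [-0.2, 0.2, -0.9]
grip_width: 19.3
```

```bash
python3 - <<'E'
from h import *;from cell import env
to(env.get_state(),ext([0,0,93]),TH)
E
```

```text
t 14.75 pos [534.  114.7 177. ] F [-0.2  0.2 -0.9] w 19.3 q [-0.85  0.19  0.63  1.73 -0.11  1.26 -0.36]
delta cm [0.12 0.11 8.4 ]
rot deg [-0.   0.2 -0.3]
```

Request:
{"op": "jog_arm", "data": {
  "increments": [
    {"dx": 0.1,"dy": 0.1,"dz": 1.2,"wx": 0,"wy": 0.2,"wz": 0,"grip": 0},
    {"dx": 0,"dy": 0,"dz": 1.5,"wx": 0,"wy": 0,"wz": 0,"grip": 0},
    {"dx": 0,"dy": 0,"dz": 1.5,"wx": 0,"wy": 0,"wz": 0,"grip": 0},
    {"dx": 0,"dy": 0,"dz": 1.2,"wx": 0,"wy": 0,"wz": 0,"grip": 0},
    {"dx": 0,"dy": 0,"dz": 0,"wx": 0,"wy": 0,"wz": 0,"grip": 0}
  ]
}}

```text
t: 15.38
eef_pos: [535.3, 115.7, 119.4]
orientation: [-2.395, -2.032, -0.001]
wrist_force: [-0.4, -0.6, -1.7]
grip_width: 19.3
```

```bash
python3 - <<'E'
from h import *;from cell import env
to(env.get_state(),ext([0,0,93]),TH)
E
```

```text
t 15.375 pos [535.3 115.7 119.4] F [-0.4 -0.6 -1.7] w 19.3 q [-0.83  0.25  0.62  1.8  -0.16  1.14 -0.32]
delta cm [-0.02  0.    2.64]
rot deg [-0.  -0.1 -0.3]
```

Request:
{"op": "jog_arm", "data": {
  "increments": [
    {"dx": 0,"dy": 0,"dz": 1.0,"wx": 0,"wy": 0,"wz": 0,"grip": 0},
    {"dx": 0,"dy": 0,"dz": 0.9,"wx": 0,"wy": 0,"wz": 0,"grip": 0},
    {"dx": 0,"dy": 0,"dz": 0.2,"wx": 0,"wy": 0,"wz": 0,"grip": 0}
  ]
}}

```text
t: 15.75
eef_pos: [535.8, 115.9, 97.5]
orientation: [-2.395, -2.033, -0.003]
wrist_force: [-0.2, -1.0, -1.8]
grip_width: 19.1
```

Request:
{"op": "jog_arm", "data": {
  "increments": [
    {"dx": 0,"dy": 0,"dz": 0.3,"wx": 0,"wy": 0,"wz": 0,"grip": 0},
    {"dx": 0,"dy": 0,"dz": 0.1,"wx": 0,"wy": 0,"wz": 0,"grip": 0}
  ]
}}

```text
t: 16.0
eef_pos: [536.0, 115.9, 93.5]
orientation: [-2.395, -2.033, -0.003]
wrist_force: [-0.3, 0.2, -1.0]
grip_width: 18.9
```

Request:
{"op": "jog_arm", "data": {
  "increments": [
    {"dx": 0,"dy": -0.05,"dz": 0.15,"wx": 0,"wy": 0,"wz": 0,"grip": 0},
    {"dx": 0,"dy": 0,"dz": 0.1,"wx": 0,"wy": 0,"wz": 0,"grip": 0}
  ]
}}

```text
t: 16.25
eef_pos: [536.2, 115.8, 92.0]
orientation: [2.395, 2.032, 0.006]
wrist_force: [-4.3, -2.1, 13.1]
grip_width: 19.5
```

Request:
{"op": "jog_arm", "data": {
  "increments": [
    {"dx": 0,"dy": 0,"dz": 0.1,"wx": 0,"wy": 0,"wz": 0,"grip": 0}
  ]
}}

```text
t: 16.38
eef_pos: [536.4, 115.8, 92.1]
orientation: [-2.396, -2.032, -0.006]
wrist_force: [-5.8, -1.1, 11.4]
grip_width: 18.9
```

Request:
{"op": "jog_arm", "data": {
  "increments": [
    {"dx": 0,"dy": 0,"dz": -0.1,"wx": 0,"wy": 0,"wz": 0,"grip": 0},
    {"dx": 0,"dy": 0,"dz": 0,"wx": 0,"wy": 0,"wz": 0,"grip": 3},
    {"dx": 0,"dy": 0,"dz": 0,"wx": 0,"wy": 0,"wz": 0,"grip": 3.2},
    {"dx": 0,"dy": 0,"dz": 0,"wx": 0,"wy": 0,"wz": 0,"grip": 3.2},
    {"dx": 0,"dy": 0,"dz": -0.8,"wx": 0,"wy": 0,"wz": 0,"grip": 3.2},
    {"dx": 0,"dy": 0,"dz": -2,"wx": 0,"wy": 0,"wz": 0,"grip": 3.2},
    {"dx": 0,"dy": 0,"dz": -4,"wx": 0,"wy": 0,"wz": 0,"grip": 3.2},
    {"dx": 0,"dy": 0,"dz": -5,"wx": 0,"wy": 0,"wz": 0,"grip": 3.2},
    {"dx": 0,"dy": 0,"dz": -1,"wx": 0,"wy": 0,"wz": 0,"grip": 3.2},
    {"dx": -2,"dy": 0,"dz": 0,"wx": 0,"wy": 0,"wz": 0,"grip": 3.2},
    {"dx": -3,"dy": 0,"dz": 0,"wx": 0,"wy": 0,"wz": 0,"grip": 3.2},
    {"dx": 0,"dy": 0,"dz": 0,"wx": 0,"wy": 0,"wz": 0,"grip": 3.2}
  ]
}}

```text
t: 17.88
eef_pos: [526.1, 61.1, 224.6]
orientation: [-2.398, -2.03, -0.003]
wrist_force: [0.5, 0.4, -0.6]
grip_width: 31.9
```

```bash
python3 - <<'E'
from h import *;from cell import env
S=env.get_state();print(S["eef_pos"],S["wrist_force"],S["grip_width"])
f=env.grab_frame("wrist");cv2.imwrite("pics/w7.png",f["image"][:,:,::-1]);np.savez("pics/w7.npz",**f)
H=hsv(f);h,s,v=H[...,0],H[...,1],H[...,2]
B=blobs((h>100)&(h<120)&(s>150)&(v>60),300)
for b in B:print(b,plane(f,[b[0]],111).round(1))
print("red",[(b,plane(f,[b[0]],140).round(1)) for b in blobs(((h<6)|(h>174))&(s>90)&(v>60),4)])
print("expect fast px",proj(f,[ext([0,-84,166]),ext([32,-84,140])]))
E
```

```text
[526.14499889  61.08109475 224.57943783] [ 0.50362939  0.35092111 -0.63789983] 31.94977951057599
((np.float64(238.0), np.float64(163.4)), [204, 129, 69, 70, 3774]) [[475.1 125.2 111. ]]
((np.float64(323.3), np.float64(163.7)), [290, 129, 68, 70, 3711]) [[537.3 114.5 111. ]]
((np.float64(403.7), np.float64(162.3)), [369, 128, 70, 70, 3818]) [[596.1 105.8 111. ]]
red [(((np.float64(321.7), np.float64(299.3)), [309, 282, 26, 36, 145]), array([[520.3,  20.2, 140. ]])), (((np.float64(363.4), np.float64(284.7)), [355, 283, 19, 4, 64]), array([[552.2,  26.6, 140. ]])), (((np.float64(278.7), np.float64(285.5)), [270, 284, 19, 5, 77]), array([[491.2,  36.1, 140. ]]))]
expect fast px [[321.28303514 298.09432098]
 [365.23809932 283.19288012]]
```

View pics/w7.png

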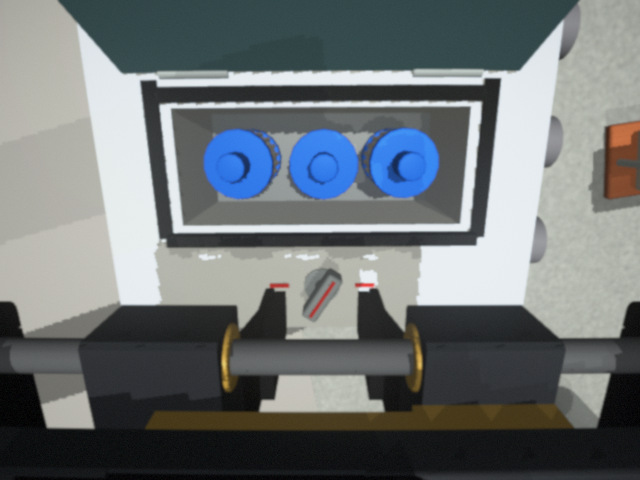

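```bash
python3 - <<'E'
from h import *;from cell import env
f=dict(np.load("pics/w7.npz"));H=hsv(f);h,s,v=H[...,0],H[...,1],H[...,2]
m=((h<6)|(h>174))&(s>90)&(v>60);m[:,:300]=0;m[:,345:]=0
ys,xs=np.where(m);P=plane(f,np.c_[xs,ys],166)[:,:2];c=P.mean(0);u=np.linalg.svd(P-c)[2][0]
if u[0]<0:u=-u
b=np.arctan2(u[1],u[0]);print("centre",c,"bar world deg",np.degrees(b),"rel",b+.156)
T=b-np.pi/2
to(env.get_state(),[521.8,31.8,200],T)
E
```

```text
centre [522.17068251  31.59620411] bar world deg 48.28946436165938 rel 0.9988101471354179
t 17.925 pos [526.1  62.7 224.4] F [-0.6  0.6 -0.2] w 32.1 q [-0.82  0.11  0.67  1.71 -0.07  1.35 -0.3 ]
delta cm [-3.13  0.07  2.44]
rot deg [ 0.  -0.1 32.3]
```

Request:
{"op": "jog_arm", "data": {
  "increments": [
    {"dx": -1.5,"dy": 0,"dz": 0,"wx": 0,"wy": 0,"wz": 0,"grip": 3.2},
    {"dx": -1.6,"dy": 0,"dz": 0,"wx": 0,"wy": 0,"wz": 0,"grip": 3.2},
    {"dx": 0,"dy": 0,"dz": 1,"wx": 0,"wy": 0,"wz": 8,"grip": 3.2},
    {"dx": 0,"dy": 0,"dz": 1,"wx": 0,"wy": 0,"wz": 8,"grip": 3.2},
    {"dx": 0,"dy": 0,"dz": 1,"wx": 0,"wy": 0,"wz": 8,"grip": 3.2},
    {"dx": 0,"dy": 0,"dz": 0,"wx": 0,"wy": 0,"wz": 8,"grip": 3.2},
    {"dx": 0,"dy": 0,"dz": 0,"wx": 0,"wy": 0,"wz": 0,"grip": 3.2},
    {"dx": 0,"dy": 0,"dz": 0,"wx": 0,"wy": 0,"wz": 0,"grip": 3.2}
  ]
}}

```text
t: 18.92
eef_pos: [519.0, 24.8, 191.5]
orientation: [-2.872, -1.272, 0.003]
wrist_force: [-0.6, 0.6, -0.7]
grip_width: 31.9
```

```bash
python3 - <<'E'
from h import *;from cell import env
to(env.get_state(),[522,31.6,129],np.radians(48.7-90))
E
```

```text
t 18.925 pos [519.   24.8 191.5] F [-0.6  0.6 -0.7] w 31.9 q [-0.81  0.11  0.73  1.78 -0.08  1.28 -0.8 ]
delta cm [ 0.71 -0.22  6.25]
rot deg [-0.1  0.1 -0.9]
```

Request:
{"op": "jog_arm", "data": {
  "increments": [
    {"dx": 0.7,"dy": -0.2,"dz": 1,"wx": 0,"wy": 0,"wz": -0.8,"grip": 3.2},
    {"dx": 0,"dy": 0,"dz": 1,"wx": 0,"wy": 0,"wz": 0,"grip": 3.2},
    {"dx": 0,"dy": 0,"dz": 0,"wx": 0,"wy": 0,"wz": 0,"grip": 3.2},
    {"dx": 0,"dy": 0,"dz": 0,"wx": 0,"wy": 0,"wz": 0,"grip": 3.2}
  ]
}}

```text
t: 19.42
eef_pos: [522.1, 31.8, 169.6]
orientation: [-2.86, -1.3, 0.004]
wrist_force: [0.2, -0.6, 0.8]
grip_width: 31.8
```

```bash
python3 - <<'E'
from h import *;from cell import env
to(env.get_state(),[522,31.6,129],np.radians(48.7-90))
E
```

```text
t 19.425 pos [522.1  31.8 169.6] F [ 0.2 -0.6  0.8] w 31.8 q [-0.81  0.14  0.72  1.8  -0.1   1.24 -0.77]
delta cm [-0.01  0.01  4.06]
rot deg [-0.1  0.1  0.2]
```

Request:
{"op": "jog_arm", "data": {
  "increments": [
    {"dx": 0,"dy": 0,"dz": 1.2,"wx": 0,"wy": 0,"wz": 0,"grip": 3.2},
    {"dx": 0,"dy": 0,"dz": 1.2,"wx": 0,"wy": 0,"wz": 0,"grip": 3.2},
    {"dx": 0,"dy": 0,"dz": 1.0,"wx": 0,"wy": 0,"wz": 0,"grip": 3.2},
    {"dx": 0,"dy": 0,"dz": 0.3,"wx": 0,"wy": 0,"wz": 0,"grip": 3.2},
    {"dx": 0,"dy": 0,"dz": 0,"wx": 0,"wy": 0,"wz": 0,"grip": 3.2}
  ]
}}

```text
t: 20.05
eef_pos: [521.8, 31.5, 129.7]
orientation: [-2.86, -1.3, 0.005]
wrist_force: [0.0, -0.3, 0.5]
grip_width: 32.2
```

Request:
{"op": "jog_arm", "data": {
  "increments": [
    {"dx": 0,"dy": 0,"dz": 0,"wx": 0,"wy": 0,"wz": 0,"grip": 0},
    {"dx": 0,"dy": 0,"dz": 0,"wx": 0,"wy": 0,"wz": 0,"grip": 0},
    {"dx": 0,"dy": 0,"dz": 0,"wx": 0,"wy": 0,"wz": 0,"grip": 0},
    {"dx": 0,"dy": 0,"dz": 0,"wx": 0,"wy": 0,"wz": 0,"grip": 0},
    {"dx": 0,"dy": 0,"dz": 0,"wx": 0,"wy": 0,"wz": 0,"grip": 0}
  ],
  "force": 25
}}

```text
t: 20.68
eef_pos: [521.9, 31.9, 130.4]
orientation: [-2.859, -1.3, 0.003]
wrist_force: [-1.0, -0.1, -0.6]
grip_width: 10.7
```

```bash
python3 - <<'E'
from h import *;from cell import env
to(env.get_state(),[522,31.6,129],-.156-np.pi/2)
E
```

```text
t 20.675 pos [521.9  31.9 130.4] F [-1.  -0.1 -0.6] w 10.7 q [-0.79  0.18  0.72  1.85 -0.13  1.16 -0.75]
delta cm [-0.02  0.03  0.14]
rot deg [-0.1  0.1 57.8]
```

Request:
{"op": "jog_arm", "data": {
  "increments": [
    {"dx": 0,"dy": 0,"dz": 0,"wx": 0,"wy": 0,"wz": 5.5,"grip": 0},
    {"dx": 0,"dy": 0,"dz": 0,"wx": 0,"wy": 0,"wz": 6,"grip": 0},
    {"dx": 0,"dy": 0,"dz": 0,"wx": 0,"wy": 0,"wz": 6,"grip": 0},
    {"dx": 0,"dy": 0,"dz": 0,"wx": 0,"wy": 0,"wz": 6,"grip": 0},
    {"dx": 0,"dy": 0,"dz": 0,"wx": 0,"wy": 0,"wz": 6,"grip": 0},
    {"dx": 0,"dy": 0,"dz": 0,"wx": 0,"wy": 0,"wz": 6,"grip": 0},
    {"dx": 0,"dy": 0,"dz": 0,"wx": 0,"wy": 0,"wz": 6,"grip": 0},
    {"dx": 0,"dy": 0,"dz": 0,"wx": 0,"wy": 0,"wz": 0,"grip": 0}
  ]
}}

```text
t: 21.68
eef_pos: [522.2, 31.4, 130.4]
orientation: [3.136, 0.168, -0.003]
wrist_force: [-0.8, -0.2, 0.3]
grip_width: 10.7
```

```bash
python3 - <<'E'
from h import *;from cell import env
S=env.get_state();to(S,[522,31.6,129],-.156-np.pi/2);print(S["ft_torque"])
E
```

```text
t 21.675 pos [522.2  31.4 130.4] F [-0.8 -0.2  0.3] w 10.7 q [-0.87  0.2   0.81  1.86 -0.16  1.16 -1.47]
delta cm [-0.02 -0.02  0.14]
rot deg [ 0.   0.1 15.1]
[-0.04481572  0.32190433 -0.04732938]
```

Request:
{"op": "jog_arm", "data": {
  "increments": [
    {"dx": 0,"dy": 0,"dz": 0,"wx": 0,"wy": 0,"wz": 5,"grip": 0},
    {"dx": 0,"dy": 0,"dz": 0,"wx": 0,"wy": 0,"wz": 5,"grip": 0},
    {"dx": 0,"dy": 0,"dz": 0,"wx": 0,"wy": 0,"wz": 3,"grip": 0},
    {"dx": 0,"dy": 0,"dz": 0,"wx": 0,"wy": 0,"wz": 1,"grip": 0},
    {"dx": 0,"dy": 0,"dz": 0,"wx": 0,"wy": 0,"wz": 0,"grip": 0}
  ]
}}

```text
t: 22.3
eef_pos: [522.2, 31.2, 130.4]
orientation: [3.134, -0.206, -0.002]
wrist_force: [-0.7, 0.3, -0.6]
grip_width: 11.0
```

```bash
python3 - <<'E'
from h import *;from cell import env
S=env.get_state();to(S,[522,31.6,129],-.156-np.pi/2);print(S["ft_torque"])
E
```

```text
t 22.3 pos [522.2  31.2 130.4] F [-0.7  0.3 -0.6] w 11.0 q [-0.9   0.2   0.85  1.86 -0.16  1.16 -1.7 ]
delta cm [-0.02 -0.04  0.14]
rot deg [0.1 0.1 1.4]
[-0.04346558  0.24332473 -0.03276363]
```

Request:
{"op": "jog_arm", "data": {
  "increments": [
    {"dx": 0,"dy": 0,"dz": 0,"wx": 0,"wy": 0,"wz": 1.4,"grip": 0},
    {"dx": 0,"dy": 0,"dz": 0,"wx": 0,"wy": 0,"wz": 0,"grip": 0},
    {"dx": 0,"dy": 0,"dz": 0,"wx": 0,"wy": 0,"wz": 0,"grip": 2.5},
    {"dx": 0,"dy": 0,"dz": 0,"wx": 0,"wy": 0,"wz": 0,"grip": 2.5},
    {"dx": 0,"dy": 0,"dz": 0,"wx": 0,"wy": 0,"wz": 0,"grip": 2.5},
    {"dx": 0,"dy": 0,"dz": -1,"wx": 0,"wy": 0,"wz": 0,"grip": 2.5},
    {"dx": 0,"dy": 0,"dz": -2,"wx": 0,"wy": 0,"wz": 0,"grip": 2.5},
    {"dx": 0,"dy": 0,"dz": -4,"wx": 0,"wy": 0,"wz": 0,"grip": 2.5},
    {"dx": 0,"dy": 0,"dz": -3,"wx": 0,"wy": 0,"wz": -9,"grip": 2.5},
    {"dx": 0,"dy": 0,"dz": 0,"wx": 0,"wy": 0,"wz": -9,"grip": 2.5},
    {"dx": 0,"dy": 0,"dz": 0,"wx": 0,"wy": 0,"wz": -9,"grip": 2.5},
    {"dx": 0,"dy": 0,"dz": 0,"wx": 0,"wy": 0,"wz": -9,"grip": 2.5}
  ]
}}

```text
t: 23.8
eef_pos: [523.4, 30.6, 238.7]
orientation: [3.047, 0.763, 0.004]
wrist_force: [-0.0, -0.0, 0.0]
grip_width: 24.7
```

Request:
{"op": "jog_arm", "data": {
  "increments": [
    {"dx": 0,"dy": 0,"dz": -2,"wx": 0,"wy": 0,"wz": -9,"grip": 2.5},
    {"dx": 0,"dy": 0,"dz": -2,"wx": 0,"wy": 0,"wz": -9,"grip": 2.5},
    {"dx": 0,"dy": 0,"dz": 0,"wx": 0,"wy": 0,"wz": -9,"grip": 2.5},
    {"dx": 0,"dy": 0,"dz": 0,"wx": 0,"wy": 0,"wz": -9,"grip": 2.5},
    {"dx": 0,"dy": 0,"dz": 0,"wx": 0,"wy": 0,"wz": -9,"grip": 2.5},
    {"dx": 0,"dy": 0,"dz": 0,"wx": 0,"wy": 0,"wz": -8,"grip": 2.5},
    {"dx": 0,"dy": 0,"dz": 0,"wx": 0,"wy": 0,"wz": 0,"grip": 2.5}
  ]
}}

```text
t: 24.68
eef_pos: [523.7, 29.1, 285.4]
orientation: [2.354, 2.074, 0.011]
wrist_force: [-0.1, -0.9, 0.1]
grip_width: 25.0
```

```bash
python3 - <<'E'
from h import *;from cell import env
to(env.get_state(),[522,31.6,300],TH)
for n in("wrist","top","scene"):
    f=env.grab_frame(n);np.savez(f"pics/{n}8.npz",**f);cv2.imwrite(f"pics/{n}8.png",f["image"][:,:,::-1])
    H=hsv(f);h,s,v=H[...,0],H[...,1],H[...,2]
    q=proj(f,[ext([0,-84,166])])[0];r={"wrist":70,"top":22,"scene":26}[n];print(n,q)
    m=np.zeros_like(h,bool);x0,y0=int(q[0]),int(q[1])
    m[max(0,y0-r):y0+r,x0-r:x0+r]=1
    m&=((h<6)|(h>174))&(s>80)&(v>60)
    for b in blobs(m,3):print(b[0],b[1],plane(f,[b[0]],140).round(1),plane(f,[b[0]],166).round(1))
E
```

```text
t 24.675 pos [523.7  29.1 285.4] F [-0.1 -0.9  0.1] w 25.0 q [-0.87  0.06  0.77  1.63 -0.04  1.46 -0.22]
delta cm [ 0.23 -0.19 -1.46]
rot deg [ 0.4 -0.1  1.8]
wrist [316.81856289 229.41338113]
(np.float64(280.5), np.float64(222.0)) [273, 221, 16, 3, 46] [[491.3  36.6 140. ]] [[494.6  42.1 166. ]]
(np.float64(353.1), np.float64(224.1)) [346, 223, 16, 3, 43] [[552.5  26.9 140. ]] [[551.   33.2 166. ]]
(np.float64(316.6), np.float64(230.7)) [299, 229, 37, 4, 105] [[520.8  25.1 140. ]] [[521.8  31.5 166. ]]
top [320.06886799 219.73677426]
scene [322.68540473 243.05764874]
(np.float64(322.5), np.float64(242.5)) [318, 241, 10, 4, 11] [[511.4  15.6 140. ]] [[521.5  30.9 166. ]]
(np.float64(333.0), np.float64(244.3)) [332, 244, 3, 2, 3] [[492.5  36.  140. ]] [[503.1  50.6 166. ]]
(np.float64(312.0), np.float64(252.5)) [311, 252, 3, 2, 4] [[551.   25.8 140. ]] [[560.   40.8 166. ]]
```

```bash
python3 - <<'E'
from h import *;from cell import env
f=dict(np.load("pics/wrist8.npz"));H=hsv(f);h,s,v=H[...,0],H[...,1],H[...,2]
m=((h<6)|(h>174))&(s>80)&(v>60);m[:,:296]=0;m[:,340:]=0
ys,xs=np.where(m);k=(ys>222)&(ys<240);P=plane(f,np.c_[xs,ys][k],166)[:,:2];u=np.linalg.svd(P-P.mean(0))[2][0];u*=np.sign(u[0]);print("bar rel",np.arctan2(u[1],u[0])+.156)
t=dict(np.load("pics/top0.npz"))
for z in(291,297,303):
    p=plane(t,[[232.5,143.4],[211.6,256]],z)[:,:2]-C;Y=[-np.sin(TH),np.cos(TH)];y=(p@Y).mean();print(z,y,"z for y:",[ (a,60-168*np.cos(a),142+168*np.sin(a)) for a in (1.85,1.95,2.05)])
to(env.get_state(),ext([0,190,335]),TH)
E
```

```text
bar rel -0.012086724995805348
291 127.31682697354839 z for y: [(1.85, np.float64(106.29916146651817), np.float64(303.49423409985036)), (1.95, np.float64(122.1903796670162), np.float64(298.0652321206501)), (2.05, np.float64(137.46021215128775), np.float64(291.0768779304071))]
297 126.10559835129969 z for y: [(1.85, np.float64(106.29916146651817), np.float64(303.49423409985036)), (1.95, np.float64(122.1903796670162), np.float64(298.0652321206501)), (2.05, np.float64(137.46021215128775), np.float64(291.0768779304071))]
303 124.89436972905094 z for y: [(1.85, np.float64(106.29916146651817), np.float64(303.49423409985036)), (1.95, np.float64(122.1903796670162), np.float64(298.0652321206501)), (2.05, np.float64(137.46021215128775), np.float64(291.0768779304071))]
t 24.825 pos [523.7  29.3 285.1] F [-0.2  0.4 -0.3] w 24.9 q [-0.87  0.06  0.77  1.63 -0.04  1.46 -0.22]
delta cm [27.7   0.65 -4.92]
rot deg [ 0.4 -0.1  1.7]
```

Fastener aligned (-0.012 rad); cover ≈1.96 rad. Go over behind the cover.

Request:
{"op": "jog_arm", "data": {
  "increments": [
    {"dx": 0,"dy": 0,"dz": -3,"wx": 0.4,"wy": 0,"wz": 1.7,"grip": 0},
    {"dx": 0,"dy": 0,"dz": -2.5,"wx": 0,"wy": 0,"wz": 0,"grip": 0},
    {"dx": 3,"dy": 0,"dz": 0,"wx": 0,"wy": 0,"wz": 0,"grip": 0},
    {"dx": 4.5,"dy": 0.1,"dz": 0,"wx": 0,"wy": 0,"wz": 0,"grip": 0},
    {"dx": 4.5,"dy": 0.1,"dz": 0,"wx": 0,"wy": 0,"wz": 0,"grip": 0},
    {"dx": 4.5,"dy": 0.1,"dz": 0,"wx": 0,"wy": 0,"wz": 0,"grip": 0},
    {"dx": 4.5,"dy": 0.1,"dz": 0,"wx": 0,"wy": 0,"wz": 0,"grip": 0},
    {"dx": 4.5,"dy": 0.1,"dz": 0,"wx": 0,"wy": 0,"wz": 0,"grip": 0},
    {"dx": 2.5,"dy": 0.1,"dz": 0,"wx": 0,"wy": 0,"wz": 0,"grip": 0},
    {"dx": 0,"dy": 0,"dz": 0,"wx": 0,"wy": 0,"wz": 0,"grip": 0},
    {"dx": 0,"dy": 0,"dz": 0,"wx": 0,"wy": 0,"wz": 0,"grip": 0}
  ]
}}

```text
t: 26.2
eef_pos: [578.9, 311.3, 343.0]
orientation: [-2.418, -2.004, -0.003]
wrist_force: [0.5, -0.6, -0.2]
grip_width: 0.4
```

```bash
cat >> h.py <<'E'
def rel(p):
    c,s=np.cos(TH),np.sin(TH);d=np.array(p[:2])-C;return np.array([c*d[0]+s*d[1],-s*d[0]+c*d[1],p[2]])
E
python3 - <<'E'
from h import *;from cell import env
S=env.get_state();to(S,ext([0,190,240]),TH);print("rel",rel(S["eef_pos"]))
E
```

```text
t 26.2 pos [578.9 311.3 343. ] F [ 0.5 -0.6 -0.2] w 0.4 q [-0.99  0.43  0.66  1.13 -0.26  1.66 -0.58]
delta cm [-1.07 -1.19 10.29]
rot deg [ 0.  -0.1 -1.6]
rel [ 12.21738237 200.20292336 342.96199895]
```

Request:
{"op": "jog_arm", "data": {
  "increments": [
    {"dx": 0,"dy": -1.2,"dz": 2,"wx": 0,"wy": 0,"wz": -1.6,"grip": 0},
    {"dx": 0,"dy": 0,"dz": 3,"wx": 0,"wy": 0,"wz": 0,"grip": 0},
    {"dx": 0,"dy": 0,"dz": 3,"wx": 0,"wy": 0,"wz": 0,"grip": 0},
    {"dx": 0,"dy": 0,"dz": 1.5,"wx": 0,"wy": 0,"wz": 0,"grip": 0},
    {"dx": 0,"dy": 0,"dz": 0,"wx": 0,"wy": 0,"wz": 0,"grip": 0},
    {"dx": 0,"dy": 0,"dz": 0,"wx": 0,"wy": 0,"wz": 0,"grip": 0}
  ]
}}

```text
t: 26.95
eef_pos: [568.5, 307.2, 249.9]
orientation: [-2.4, -2.026, -0.011]
wrist_force: [0.2, -0.6, -0.5]
grip_width: 0.6
```

```bash
python3 - <<'E'
from h import *;from cell import env
S=env.get_state();to(S,ext([0,75,237]),TH);print("rel",rel(S["eef_pos"]))
E
```

```text
t 26.95 pos [568.5 307.2 249.9] F [ 0.2 -0.6 -0.5] w 0.6 q [-1.03  0.4   0.64  1.36 -0.24  1.45 -0.57]
delta cm [-11.97  -0.14   1.22]
rot deg [ 0.2 -0.3 -0.6]
rel [  2.63343686 194.56143337 249.9297453 ]
```

Request:
{"op": "jog_arm", "data": {
  "increments": [
    {"dx": -2,"dy": -0.2,"dz": 0.6,"wx": 0.2,"wy": -0.2,"wz": -0.6,"grip": 0},
    {"dx": -2,"dy": 0,"dz": 0.5,"wx": 0,"wy": 0,"wz": 0,"grip": 0},
    {"dx": -1.5,"dy": 0,"dz": 0,"wx": 0,"wy": 0,"wz": 0,"grip": 0},
    {"dx": -1,"dy": 0,"dz": 0,"wx": 0,"wy": 0,"wz": 0,"grip": 0},
    {"dx": -1,"dy": 0,"dz": 0,"wx": 0,"wy": 0,"wz": 0,"grip": 0},
    {"dx": -1,"dy": 0,"dz": 0,"wx": 0,"wy": 0,"wz": 0,"grip": 0}
  ]
}}

```text
t: 27.7
eef_pos: [555.1, 224.5, 244.3]
orientation: [-2.386, -2.043, -0.02]
wrist_force: [0.6, 2.3, 2.0]
grip_width: 0.7
```

```bash
python3 - <<'E'
from h import *;from cell import env
S=env.get_state();to(S,ext([0,75,237]),TH);print("rel",rel(S["eef_pos"]))
E
```

```text
t 27.7 pos [555.1 224.5 244.3] F [0.6 2.3 2. ] w 0.7 q [-1.    0.28  0.68  1.51 -0.18  1.4  -0.47]
delta cm [-3.59 -0.26  0.69]
rot deg [ 0.4 -0.6  0.2]
rel [  2.39419299 110.80552194 244.32280112]
```

Request:
{"op": "jog_arm", "data": {
  "increments": [
    {"dx": -1.2,"dy": -0.2,"dz": 0.3,"wx": 0.3,"wy": -0.5,"wz": 0,"grip": 0},
    {"dx": -1.2,"dy": 0,"dz": 0.3,"wx": 0,"wy": 0,"wz": 0,"grip": 0},
    {"dx": -1.2,"dy": 0,"dz": 0.2,"wx": 0,"wy": 0,"wz": 0,"grip": 0},
    {"dx": -1.2,"dy": 0,"dz": 0,"wx": 0,"wy": 0,"wz": 0,"grip": 0},
    {"dx": -1.2,"dy": 0,"dz": 0.1,"wx": 0,"wy": 0,"wz": 0,"grip": 0},
    {"dx": -1.2,"dy": 0,"dz": 0.1,"wx": 0,"wy": 0,"wz": 0,"grip": 0}
  ]
}}

```text
t: 28.45
eef_pos: [540.5, 148.6, 232.3]
orientation: [2.386, 2.043, 0.0]
wrist_force: [0.8, 2.3, -0.3]
grip_width: 0.7
```

```bash
python3 - <<'E'
from h import *;from cell import env
S=env.get_state();to(S,ext([0,43,234]),TH);print("rel",rel(S["eef_pos"]))
f=env.grab_frame("wrist");np.savez("pics/w9.npz",**f)
E
```

```text
t 28.45 pos [540.5 148.6 232.3] F [ 0.8  2.3 -0.3] w 0.7 q [-0.96  0.19  0.71  1.62 -0.13  1.37 -0.39]
delta cm [ 0.95  0.01 -0.17]
rot deg [0.  0.  0.2]
rel [-8.30010070e-02  3.34975350e+01  2.32349391e+02]
```

Request:
{"op": "jog_arm", "data": {
  "increments": [
    {"dx": -1.1,"dy": 0,"dz": 0.5,"wx": 0,"wy": 0,"wz": 0,"grip": 0},
    {"dx": -1.0,"dy": 0,"dz": 0.6,"wx": 0,"wy": 0,"wz": 0,"grip": 0},
    {"dx": -1.0,"dy": 0,"dz": 0.9,"wx": 0,"wy": 0,"wz": 0,"grip": 0},
    {"dx": -0.9,"dy": 0,"dz": 1.0,"wx": 0,"wy": 0,"wz": 0,"grip": 0}
  ]
}}

```text
t: 29.0
eef_pos: [534.2, 103.8, 201.3]
orientation: [2.387, 2.039, 0.0]
wrist_force: [0.0, 0.4, 1.7]
grip_width: 0.3
```

```bash
python3 - <<'E'
from h import *;from cell import env
S=env.get_state();to(S,ext([0,-23,178]),TH);print("rel",rel(S["eef_pos"]))
E
```

```text
t 29.0 pos [534.2 103.8 201.3] F [0.  0.4 1.7] w 0.3 q [-0.93  0.17  0.73  1.71 -0.12  1.3  -0.33]
delta cm [-1.12 -0.08  2.33]
rot deg [0.1 0.1 0.1]
rel [  0.75409573 -11.73559203 201.25985527]
```

Request:
{"op": "jog_arm", "data": {
  "increments": [
    {"dx": -0.6,"dy": -0.1,"dz": 1.0,"wx": 0,"wy": 0,"wz": 0,"grip": 0},
    {"dx": -0.5,"dy": 0,"dz": 1.0,"wx": 0,"wy": 0,"wz": 0,"grip": 0},
    {"dx": -0.4,"dy": 0,"dz": 1.0,"wx": 0,"wy": 0,"wz": 0,"grip": 0},
    {"dx": -0.3,"dy": 0,"dz": 1.0,"wx": 0,"wy": 0,"wz": 0,"grip": 0}
  ]
}}

```text
t: 29.5
eef_pos: [529.8, 84.0, 157.9]
orientation: [2.388, 2.038, -0.002]
wrist_force: [1.3, 0.3, 1.1]
grip_width: 0.3
```

```bash
python3 - <<'E'
from h import *;from cell import env
S=env.get_state();to(S,ext([0,-34,143]),TH);print("rel",rel(S["eef_pos"]))
E
```

```text
t 29.5 pos [529.8  84.  157.9] F [1.3 0.3 1.1] w 0.3 q [-0.9   0.19  0.74  1.79 -0.13  1.21 -0.28]
delta cm [-0.2   0.04  1.49]
rot deg [0.1 0.1 0. ]
rel [ -0.43051331 -32.0112933  157.89176731]
```

Request:
{"op": "jog_arm", "data": {
  "increments": [
    {"dx": -0.15,"dy": 0,"dz": 0.6,"wx": 0,"wy": 0,"wz": 0,"grip": 0},
    {"dx": -0.1,"dy": 0,"dz": 0.5,"wx": 0,"wy": 0,"wz": 0,"grip": 0}
  ]
}}

```text
t: 29.75
eef_pos: [529.1, 81.3, 145.6]
orientation: [2.388, 2.038, -0.003]
wrist_force: [0.8, -1.1, 0.7]
grip_width: 0.5
```

Request:
{"op": "jog_arm", "data": {
  "increments": [
    {"dx": -0.05,"dy": 0,"dz": 0.5,"wx": 0,"wy": 0,"wz": 0,"grip": 0},
    {"dx": 0,"dy": 0,"dz": 0.2,"wx": 0,"wy": 0,"wz": 0,"grip": 0}
  ]
}}

```text
t: 30.0
eef_pos: [529.0, 80.8, 138.0]
orientation: [2.388, 2.038, -0.004]
wrist_force: [0.1, -0.9, 0.6]
grip_width: 0.8
```

```bash
python3 - <<'E'
from h import *;from cell import env
S=env.get_state();to(S,ext([0,-35,127]),TH);print("rel",rel(S["eef_pos"]))
E
```

```text
t 30.0 pos [529.   80.8 138. ] F [ 0.1 -0.9  0.6] w 0.8 q [-0.89  0.21  0.74  1.82 -0.15  1.17 -0.26]
delta cm [0.03 0.08 1.1 ]
rot deg [0.  0.2 0. ]
rel [ -0.75307954 -35.2512471  137.97089228]
```

Request:
{"op": "jog_arm", "data": {
  "increments": [
    {"dx": 0,"dy": 0.05,"dz": 0.5,"wx": 0,"wy": 0,"wz": 0,"grip": 0},
    {"dx": 0,"dy": 0,"dz": 0.2,"wx": 0,"wy": 0,"wz": 0,"grip": 0}
  ]
}}

```text
t: 30.25
eef_pos: [529.6, 80.6, 131.0]
orientation: [2.388, 2.038, -0.004]
wrist_force: [-3.0, -3.1, 7.0]
grip_width: 0.7
```

Request:
{"op": "jog_arm", "data": {
  "increments": [
    {"dx": 0,"dy": 0,"dz": 0.3,"wx": 0,"wy": 0,"wz": 0,"grip": 0},
    {"dx": 0,"dy": 0,"dz": 0.2,"wx": 0,"wy": 0,"wz": 0,"grip": 0}
  ]
}}

```text
t: 30.5
eef_pos: [529.5, 80.2, 126.7]
orientation: [2.389, 2.038, -0.004]
wrist_force: [-4.2, -1.0, 9.7]
grip_width: 0.3
```

```bash
python3 - <<'E'
from h import *;from cell import env
S=env.get_state();to(S,ext([0,-35,127]),TH);print("rel",rel(S["eef_pos"]))
E
```

```text
t 30.5 pos [529.5  80.2 126.7] F [-4.2 -1.   9.7] w 0.3 q [-0.88  0.22  0.73  1.83 -0.16  1.15 -0.25]
delta cm [ 0.07  0.02 -0.03]
rot deg [-0.   0.2  0. ]
rel [ -0.18739939 -35.73656898 126.71460028]
```

Request:
{"op": "jog_arm", "data": {
  "increments": [
    {"dx": 0,"dy": 0,"dz": 0.25,"wx": 0,"wy": 0,"wz": 0,"grip": 0},
    {"dx": 0,"dy": 0,"dz": 0.25,"wx": 0,"wy": 0,"wz": 0,"grip": 0}
  ]
}}

```text
t: 30.75
eef_pos: [529.6, 80.3, 126.1]
orientation: [-2.389, -2.038, 0.002]
wrist_force: [-16.4, -3.3, 38.6]
grip_width: 0.7
```

```bash
python3 - <<'E'
from h import *;from cell import env
import time
for i in range(5):
    f=env.grab_frame("scene")
    S=env.get_state();print(S["t"],S["wrist_force"].round(1),rel(S["eef_pos"]).round(1))
f=env.grab_frame("top");g=env.grab_frame("scene")
a=np.hstack([cv2.resize(f["image"][130:300,200:360],(480,510)),cv2.resize(g["image"][180:380,230:450],None,fx=1.4,fy=1.4)[:510] if 0 else cv2.copyMakeBorder(cv2.resize(g["image"][180:380,230:450],(308,280)),0,230,0,0,cv2.BORDER_CONSTANT)])
cv2.imwrite("pics/fin.png",a[:,:,::-1])
E
```

```text
30.8 [-15.6  -1.6  33.4] [-1.000e-01 -3.570e+01  1.262e+02]
30.85 [-15.9  -3.1  34.5] [ -0.2 -35.6 126.2]
30.9 [-15.6  -2.7  34.2] [-1.000e-01 -3.570e+01  1.262e+02]
30.95 [-15.4  -3.5  33.6] [-1.000e-01 -3.570e+01  1.262e+02]
31.0 [-15.2  -2.9  33.5] [-1.000e-01 -3.570e+01  1.262e+02]
```

View pics/fin.png

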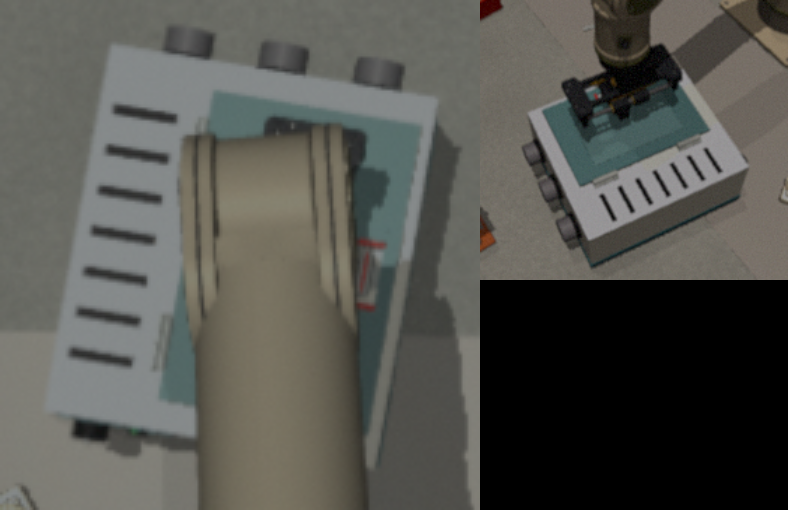

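Request:
{"op": "jog_arm", "data": {
  "increments": [
    {"dx": 0,"dy": 0,"dz": 0.13,"wx": 0,"wy": 0,"wz": 0,"grip": 0}
  ]
}}

```text
t: 31.22
eef_pos: [529.5, 80.3, 126.5]
orientation: [-2.388, -2.037, 0.001]
wrist_force: [-7.6, -2.6, 13.1]
grip_width: 0.5
```

```bash
python3 - <<'E'
from h import *;from cell import env
for i in range(4):
    f=env.grab_frame("scene")
    S=env.get_state();print(S["t"],S["wrist_force"].round(1),rel(S["eef_pos"]).round(2))
E
```

```text
31.275 [-9.4 -2.2 21. ] [ -0.15 -35.68 126.39]
31.325 [-9.8 -1.8 21.1] [ -0.17 -35.66 126.38]
31.375 [-9.3 -1.9 21.4] [ -0.16 -35.65 126.41]
31.425 [-9.2 -2.2 19.6] [ -0.15 -35.66 126.39]
```

```bash
python3 -c "
from cell import env
print(env.finish_job()); S=env.get_state(); print(S['t'],S['wrist_force'],S['eef_pos'])"
```

```text
the job is handed in; nothing more can be done
None
the job is handed in; nothing more can be done
```

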